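# Put up the caddy rail by the stove and hang its cups

### The arm

A 7-joint arm with a two-finger parallel gripper is mounted at the origin on the work surface. World frame = base frame: x ahead of the robot, y to its left, z up, the work surface at z = 0. Lengths are in m, angles in rad, forces in N, time in s.
With the tool pointing down it reaches from about 0.4 to 0.85 m from the base axis. Payload 10.4 kg.
Tool frame: the origin (TCP) lies between the finger pads; the fingertips stand 17 mm ahead of it and the grasp point (between the pads) lies 2 mm behind it; z points along the fingers, y is the line along which they close (so a half turn about z gives the same grasp; the last joint's range is limited). The gripper opens to 85 mm and grips with 20 to 120 N. Pads are 22 mm wide; open, the fingers measure 114 mm over their backs; the gripper's body (76 mm by 85 mm) begins 54 mm behind the grasp point. The pads swing forward as they close: fully open they stand 13 mm farther back than shut.
Start: joints at [-1.153, 0.332, -0.065, 1.46, 0.022, 1.35, -0.088], TCP at [0.267, 0.565, 0.224] pointing down, gripper open.
Joint ranges: [-2.6, 2.6], [-0.5, 2.12], [-1.47, 1.34], [0.16, 2.42], [-1.27, 4.41], [0.06, 2.06], [-2.6, 2.6]. Speed limits (rad/s): [2.22, 2.22, 2.79, 2.79, 3.14, 3.14, 3.14].

### API

Orientations are given as a unit quaternion [x, y, z, w].
In Python, from workcell import readout, imaging, manip gives the robot as it stands. The module is installed in compiled form; this text tells all that it offers.
- The arm moves only by the shell command python3 -m crank 'ROWS' [OPENING] [FORCE]. ROWS is JSON, a list of rows, each a list of 4 numbers: the shift along the tool's x, y, z as a fraction of full scale, then the turn about the tool's z as a fraction of full scale. In form: [[x, y, z, yaw], ...]. A call has 1 to 5 rows; each row is the pose to reach, as a shift and turn from the pose commanded when the call began, along the tool's axes at that moment; what a row does not reach only later rows make up. Full scale, the value 1, is 400 mm for a shift and 60 degrees for a turn. A row lasts 1/12 s, in which the tool goes at most 41.7 mm and 7.16 degrees, less where a joint would pass 70% of its speed; a pose out of reach is approached as far as the arm can. A call with a number of a shift or a turn outside -1 to 1 is refused whole. A call with a gripper value outside its range is refused whole. OPENING is the gripper command: -1 is shut, 1 is fully open, values between are in proportion, set as the call begins (- or left out, the last holds). The fingers move at their own pace and stop on an object; FORCE is the grip in N (left out, the last holds). Time passes only in rows, so rows that repeat a pose let the fingers close. It gives the time, the measured TCP pose, the force, the opening and the grip force at its end, in the units of the state.
- readout.get_obs(): the state, without advancing time (a new reading comes with each control period).
- imaging.camera(name): name is "side" or "top" or "wrist"; returns a dict with "color" (420x560x3 uint8, red, green, blue), "fx", "fy", "cx", "cy" (pixels), "k1" (the pictures are not rectified: a ray, as slopes to the right and down, at radius r is drawn at 1 + k1 r^2 times it, then the intrinsics apply), "rvec" (rotation vector, rad) and "tvec" (3), from world to camera coordinates, as OpenCV has them. Camera axes: x right, y down, z forward; pixel columns grow to the right and rows downward; lengths in m; the calibration is good to about 2 mm. A picture is of the moment at which its call begins. There is no depth.
- manip.hand_in(): hands the job in; it is judged then, once.
The state is a dict: "clock": time; "joint_pos": joint angles; "joint_velocities": joint speeds; "tau": joint torques, N m; "position": TCP position; "ee_rot": TCP orientation; "ft_force": force on the tool from outside, world axes, zero at the start; "torque": the same for the moment, N m; "grip_width": opening from 0.0 (shut) to 1.0 (fully open); "grasp_force": force on a finger pad.
Only numpy, scipy, OpenCV 4.12 (cv2) and the standard library are available. Lean on these libraries where they do the work, as an engineer would, in place of code of your own. Each camera call takes 0.05 s, during which the arm holds its last target. There are 200 camera calls.

### The job

Put the caddy rail by the stove back up: slide the two-bar steel rail's dovetail down the tapered way on the front of the wooden post and press it firmly until it wedges tight, its shoulder level with the top of the post. Then hang every steel cup that stands on the ledge upright from the rail's upper bar by its open hook, and leave the molcajete, tortilla warmer, bowl and ladle where they are.

Things in the scene. Friction and masses are not known exactly. Their poses are not given: they have to be found in the camera images.
- stand: Fixed wooden post (84 mm wide in y, 36 deep, top 135 mm up) on a 16 mm foot plate (x -15 to 105, y +-65 mm). On its front face (-x side, towards the robot) is the tapered dovetail way. Origin: on the ledge, 26 mm in front of the post's face, midway across: straight under the origin of the rail when home. x points into the post, y along the rail, z up.
- stand_mouth (a point): Middle of the way's open top, at x = 19, z = 125 mm of the stand. The way: two upright steel strips on the post's face, 80 mm long (z 45 to 125), reaching 13 mm forward of it, open at top and front, undercut 12 degrees, narrowing downward by 6 degrees each side: 48 mm clear between the strips at the top, 32 mm at the bottom.
- rail: Loose two-bar steel rail, 0.6 kg, 356 mm long (y), standing on its two 6 mm thick end plates (x -14 to 40 mm, z 0 to 100, at y = +-175). Origin: midway between them at their lower edge, straight under the upper bar; z up, x towards the tongue side. It goes into the way straight down from above, axes parallel to the stand's, easiest 1 mm to the -x side; the flanks centre it.
- rail_bar (a point): Middle of the upper bar's axis (x = 0, z = 90 mm of the rail). The bar is 10 mm thick, along y. The lower rest bar, 8 mm thick, lies at x = -5, z = 30 mm, so that a cup hung on the -x side leans on it nearly upright. The bracket plate behind the bars (x 4 to 12, y +-30, z 10 to 100 mm) leaves no room for a hook within 30 mm of the middle.
- rail_tongue (a point): Middle of the dovetail tongue's foot (x = 19, z = 10 mm of the rail). The tongue sits behind the bracket plate, x 12 to 26, z 10 to 90 mm, and widens upward from 32 to 48 mm. The rail is home with its origin 34 to 36 mm straight above the stand's; the taper grips by friction, so press down with some 15 to 25 N to wedge it tight.
- rail_tab (a point): Centre of the rail's wooden grip tab (x = 9, z = 118 mm of the rail): 14 mm thick (x), 32 mm wide (y), from the shoulder (bracket top, z = 100 mm) up to z = 135 mm. Home, the shoulder is level with the post's top within 3 mm, and the post stands behind (+x of) the tab.
- cup1: One of two to four alike open steel cups (absent ones read None), 0.16 kg, box 60 mm deep (x), 50 wide (y), 80 high, walls 3 mm. Origin: centre of its underside, z up. Its hook is on the back (+x) rim. Hung on the rail's -x side, it faces as the rail does and leans by some 4 degrees, its origin about 38 mm to the -x side of the bar's axis and 11 mm above the rail's origin.
- cup1_hook (a point): In the hollow of cup1's hook (x = 39, z = 75 mm of the cup): the bar's axis comes within 5 mm of it when hung. The hook, 26 mm wide, is an open C rolled back from the rim: 18 mm clear inside (x 30 to 48), inner crown z = 80, top z = 83, free leg out to x = 53 and down to z = 57 mm; its gap opens downward, so it is lowered over the bar.
- cup2: One of two to four alike open steel cups (absent ones read None), 0.16 kg, box 60 mm deep (x), 50 wide (y), 80 high, walls 3 mm. Origin: centre of its underside, z up. Its hook is on the back (+x) rim. Hung on the rail's -x side, it faces as the rail does and leans by some 4 degrees, its origin about 38 mm to the -x side of the bar's axis and 11 mm above the rail's origin.
- cup2_hook (a point): In the hollow of cup2's hook (x = 39, z = 75 mm of the cup): the bar's axis comes within 5 mm of it when hung. The hook, 26 mm wide, is an open C rolled back from the rim: 18 mm clear inside (x 30 to 48), inner crown z = 80, top z = 83, free leg out to x = 53 and down to z = 57 mm; its gap opens downward, so it is lowered over the bar.
- cup3: One of two to four alike open steel cups (absent ones read None), 0.16 kg, box 60 mm deep (x), 50 wide (y), 80 high, walls 3 mm. Origin: centre of its underside, z up. Its hook is on the back (+x) rim. Hung on the rail's -x side, it faces as the rail does and leans by some 4 degrees, its origin about 38 mm to the -x side of the bar's axis and 11 mm above the rail's origin.
- cup3_hook (a point): In the hollow of cup3's hook (x = 39, z = 75 mm of the cup): the bar's axis comes within 5 mm of it when hung. The hook, 26 mm wide, is an open C rolled back from the rim: 18 mm clear inside (x 30 to 48), inner crown z = 80, top z = 83, free leg out to x = 53 and down to z = 57 mm; its gap opens downward, so it is lowered over the bar.
- cup4: One of two to four alike open steel cups (absent ones read None), 0.16 kg, box 60 mm deep (x), 50 wide (y), 80 high, walls 3 mm. Origin: centre of its underside, z up. Its hook is on the back (+x) rim. Hung on the rail's -x side, it faces as the rail does and leans by some 4 degrees, its origin about 38 mm to the -x side of the bar's axis and 11 mm above the rail's origin.
- cup4_hook (a point): In the hollow of cup4's hook (x = 39, z = 75 mm of the cup): the bar's axis comes within 5 mm of it when hung. The hook, 26 mm wide, is an open C rolled back from the rim: 18 mm clear inside (x 30 to 48), inner crown z = 80, top z = 83, free leg out to x = 53 and down to z = 57 mm; its gap opens downward, so it is lowered over the bar.
- molcajete: Three-legged stone mortar, 196 mm wide, 105 mm high plus pestle, to be left alone. Origin: centre of its underside.
- warmer: Round black tortilla warmer, 208 mm wide, 88 mm high, shut, to be left alone. Origin: centre of its underside.
- bowl: Green ceramic bowl, 156 mm wide, 60 mm high, to be left alone. Origin: centre of its underside.
- ladle: Steel ladle lying on the ledge, 370 mm long, bowl at +x of its frame, 45 mm high, to be left alone. Origin: on the ledge near mid-handle.
Not all that is in view belongs to the job. What is shaped like the cup3 but red is not meant. Leave any purple look-alike of the cup4 alone.

How it is judged:
By the outcome, as a careful person would: the job done as asked, in the order asked, and still so for the second after the job is handed in, with the robot touching nothing.
Of cup1, cup2, cup3, cup4 only 2 to 4 are there at a start; the rules pass over those that are not, and their reading is None.
At some moment in a run one of cup1, cup2, cup3, cup4 may be knocked a few centimetres aside while the robot is not near it.
It also fails if it takes over 210 s, if anything falls off the work surface, if the arm or the gripper's body presses on something with over 40 N, if the wrist force passes 120 N, or if a joint passes its speed limit or range.

## Working session

There is one attempt and no reset: what is moved stays moved. The work goes in short steps, Python scripts to look and compute and a shell command to move; the robot and the scene stay as the last step left them, time stands still between calls to the robot, and variables do not carry over. Pictures are saved under pics/ and viewed, at most 14 in all, crops included, and the job is handed in when it is done.

```bash
mkdir -p pics; ls
cat > h.py <<'E'
import numpy as np, cv2
from scipy.spatial.transform import Rotation as R
from workcell import readout, imaging
def snap(n,f):
    c=imaging.camera(n); np.savez(f'pics/{f}.npz',**c); cv2.imwrite(f'pics/{f}.png',c['color'][:,:,::-1]); return c
def load(f): return dict(np.load(f'pics/{f}.npz'))
def K(c): return np.array([[c['fx'],0,c['cx']],[0,c['fy'],c['cy']],[0,0,1]],float), np.array([c['k1'],0,0,0],float)
def proj(c,P):
    k,d=K(c); return cv2.projectPoints(np.atleast_2d(np.array(P,float)),np.array(c['rvec'],float),np.array(c['tvec'],float),k,d)[0].reshape(-1,2)
def ray(c,uv):
    k,d=K(c); p=cv2.undistortPoints(np.array(uv,float).reshape(-1,1,2),k,d).reshape(-1,2)
    Rm=cv2.Rodrigues(np.array(c['rvec'],float))[0]; o=-Rm.T@np.array(c['tvec'],float)
    return o,np.c_[p,np.ones(len(p))]@Rm
def atz(c,uv,z):
    o,d=ray(c,uv); z=np.broadcast_to(z,len(d)); return o+d*((z-o[2])/d[:,2])[:,None]
def tri(c1,u1,c2,u2):
    o1,d1=ray(c1,[u1]);o2,d2=ray(c2,[u2]);A=np.c_[d1[0],-d2[0]];s=np.linalg.lstsq(A,o2-o1,rcond=None)[0]
    a=o1+s[0]*d1[0];b=o2+s[1]*d2[0];return (a+b)/2,np.linalg.norm(a-b)
def state():
    o=readout.get_obs(); r=R.from_quat(o['ee_rot']).as_matrix()
    print('t',round(o['clock'],2),'p',np.round(o['position'],4),'x',np.round(r[:,0],3),'y',np.round(r[:,1],3),'z',np.round(r[:,2],3),'F',np.round(o['ft_force'],1),'g',round(o['grip_width'],3),round(o['grasp_force'],1)); return o,r
def go(target, yaw_tool=None):
    "fractions for the move from measured pose to target TCP position; yaw_tool = wanted world dir of tool y"
    o,r=state(); s=r.T@(np.array(target)-np.array(o['position']))/0.4
    print('shift frac',np.round(s,4))
    if yaw_tool is not None:
        y=r.T@np.array([*yaw_tool,0.]); a=np.degrees(np.arctan2(-y[0],y[1])); a=(a+90)%180-90; print('yaw frac',round(a/60,4),'deg',round(a,2))
E
python3 - <<'E'
from h import *
for n in ('side','top'):
    c=snap(n,n+'0'); print(n,c['fx'],c['k1'],np.round(ray(c,[(c['cx'],c['cy'])]),3))
state()
E
```

```text
picsTraceback (most recent call last):
  File "<stdin>", line 3, in <module>
    return _wrapfunc(a, 'round', decimals=decimals, out=out)
    return _wrapit(obj, method, *args, **kwds)
    conv = _array_converter(obj)
ValueError: setting an array element with a sequence. The requested array has an inhomogeneous shape after 1 dimensions. The detected shape was (2,) + inhomogeneous part.
```

Run:
```python
from h import *
snap('top','top0')
for n in ('side','top'):
    c=load(n+'0'); o,d=ray(c,[(c['cx'],c['cy'])]); print(n,c['fx'],c['k1'],o,d)
state()
```

```text
side 527.0784833934781 -0.16224709109664825 [0.26562229 1.19208052 1.03645389] [[ 0.18805532 -0.77444297 -0.60404742]]
top 442.73149419415796 -0.025793646649920485 [ 0.26667061 -0.01359202  1.67791738] [[ 0.17278646  0.00824577 -0.98492479]]
t 0.1 p [0.2665 0.565  0.2231] x [-0.904  0.427 -0.   ] y [ 0.427  0.904 -0.001] z [-0.    -0.001 -1.   ] F [ 0.7 -0.2 -0.2] g 1.0 0.0
```

View pics/side0.png

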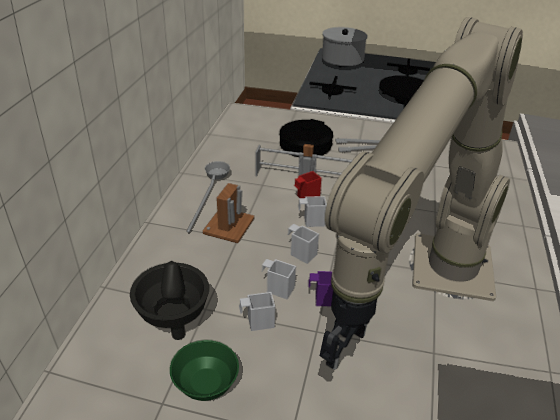

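View pics/top0.png

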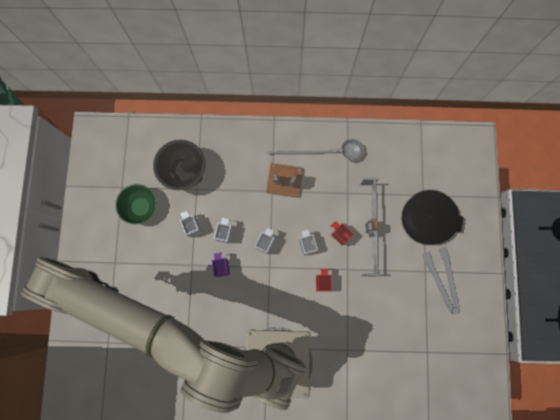

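The scene holds four grey cups, in top at (189,224), (225,230), (265,241) and (308,242). The look-alikes are red at (342,233) and (324,281), and purple at (221,265). The rail is at (375,227) and the stand at (286,180). Next, a close crop of each.

Run:
```python
import cv2
a=cv2.imread('pics/top0.png'); 
cv2.imwrite('pics/c1.png',cv2.resize(a[155:285,170:330],None,fx=5,fy=4.6,interpolation=cv2.INTER_CUBIC)[:600])
b=cv2.resize(a[165:285,300:400],None,fx=5,fy=5,interpolation=cv2.INTER_CUBIC); cv2.imwrite('pics/c2.png',b)
```

```text
(no output)
```

View pics/c1.png

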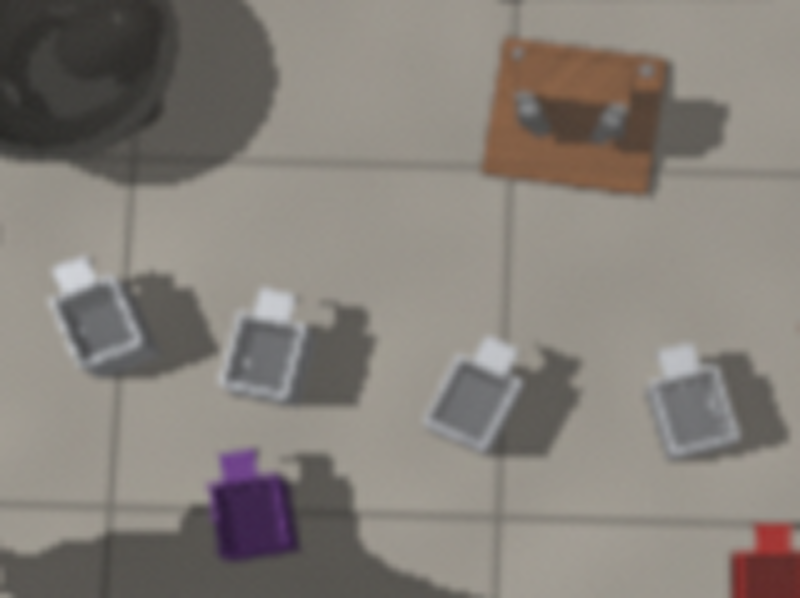

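View pics/c2.png

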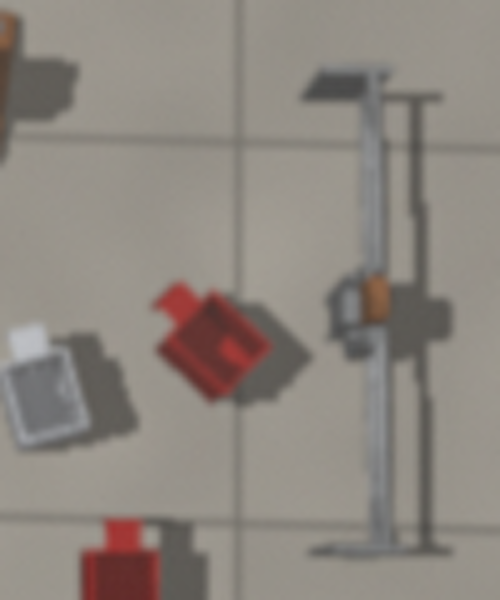

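```bash
cat >> h.py <<'E'
from scipy.optimize import least_squares
def fit(c,model,uv,x0):
    model=np.array(model,float);uv=np.array(uv,float)
    def w(p):
        q=model.copy(); q[:,:2]=model[:,:2]@np.array([[np.cos(p[2]),np.sin(p[2])],[-np.sin(p[2]),np.cos(p[2])]])+p[:2]; return q
    r=least_squares(lambda p:(proj(c,w(p))-uv).ravel(),x0)
    return r.x,np.sqrt(np.mean(r.fun**2))
E
python3 - <<'E'
from h import *
c=load('top0'); a=np.array
c1=lambda q: a(q)/[5,4.6]+[170,155]-[.4,.4]
c2=lambda q: a(q)/5+[300,165]-.4
def show(n,p,e): print(n,np.round(p[:2],4),'yaw',round(np.degrees(p[2]),1),'err',round(e,2))
show('stand',*fit(c,[[.105,.065,.016],[.105,-.065,.016],[-.015,-.065,.016],[-.015,.065,.016]],c1([(505,38),(668,60),(652,193),(484,172)]),[.45,0,0]))
rp,e=fit(c,[[0,-.175,.095],[0,.175,.095],[.009,0,.135]],c2([(382,548),(375,75),(380,298)]),[.4,-.3,1.57]); show('rail',rp,e)
cups={'A':[(50,300),(118,275),(145,348),(88,374)],'B':[(238,312),(305,322),(290,400),(222,388)],'C':[(465,355),(522,378),(480,452),(424,424)],'D':[(648,385),(718,362),(740,440),(672,460)]}
hk={'A':[(52,267),(84,256)],'B':[(258,288),(298,293)],'C':[(485,337),(518,350)],'D':[(660,350),(693,344)]}
M=[[.03,.025,.08],[.03,-.025,.08],[-.03,-.025,.08],[-.03,.025,.08],[.05,.013,.08],[.05,-.013,.08]]
for k in cups:
    g=atz(c,c1(cups[k]),.08).mean(0); show(k,*fit(c,M,c1(cups[k]+hk[k]),[g[0],g[1],0]))
E
```

```text
stand [ 0.6367 -0.0097] yaw -6.2 err 0.41
rail [ 0.4987 -0.3391] yaw -89.7 err 1.59
A [0.4876 0.3308] yaw 26.4 err 0.78
B [0.4652 0.2082] yaw -8.1 err 0.38
C [0.4319 0.0556] yaw -24.4 err 0.54
D [ 0.4292 -0.1057] yaw 16.9 err 0.51
```

```bash
python3 - <<'E'
from h import *
c=load('top0');c2=lambda q: np.array(q)/5+[300,165]-.4
p,e=fit(c,[[0,-.175,.095],[0,.175,.095],[.009,0,.135]],c2([(375,75),(382,548),(380,298)]),[.5,-.3,1.57]); print(p,np.degrees(p[2]),e)
E
python3 -m crank '[[-0.46,-0.21,-0.15,-0.42],[-0.46,-0.21,-0.15,-0.42],[-0.46,-0.21,-0.15,-0.42],[-0.46,-0.21,-0.15,-0.42],[-0.46,-0.21,-0.15,-0.42]]' 0.3 60; python3 -c "
from h import *
go([.45,.1,.28],[0,1])"
```

```text
[ 0.49875759 -0.34529283  1.57537909] 90.2625728519697 0.44469073446041674
clock: 0.52
position: [0.3945, 0.4131, 0.2825]
ee_rot: [-0.002, 1.0, -0.0, -0.0]
ft_force: [-0.1, 0.9, -0.3]
grip_width: 0.652
grasp_force: 0.0
t 0.52 p [0.3945 0.4131 0.2825] x [-1.    -0.004  0.   ] y [-0.004  1.    -0.   ] z [-0. -0. -1.] F [-0.1  0.9 -0.3] g 0.652 0.0
shift frac [-0.1352 -0.7834  0.0064]
yaw frac 0.0042 deg 0.25
```

```bash
python3 -m crank '[[-0.1,-0.52,0,0],[-0.1,-0.52,0,0],[-0.1,-0.52,0,0],[-0.1,-0.52,0,0],[-0.1,-0.52,0,0]]' >/dev/null; python3 -m crank '[[-0.1,-0.52,0,0],[-0.1,-0.52,0,0],[-0.1,-0.52,0,0],[-0.1,-0.52,0,0],[-0.1,-0.52,0,0]]' >/dev/null; python3 -m crank '[[-0.1,-0.52,0,0],[-0.1,-0.52,0,0],[-0.1,-0.52,0,0],[-0.1,-0.52,0,0],[-0.1,-0.52,0,0]]'; python3 -c "
from h import *
go([.499,-.336,.29],[0,1])"
```

```text
clock: 1.77
position: [0.511, -0.201, 0.2822]
ee_rot: [0.0, 1.0, 0.0, 0.0]
ft_force: [1.1, 0.2, 0.2]
grip_width: 0.652
grasp_force: 0.0
t 1.77 p [ 0.511  -0.201   0.2822] x [-1.     0.001 -0.   ] y [0.001 1.    0.   ] z [ 0.  0. -1.] F [1.1 0.2 0.2] g 0.652 0.0
shift frac [ 0.0299 -0.3376 -0.0195]
yaw frac -0.0005 deg -0.03
```

```bash
python3 -m crank '[[0.03,-0.34,-0.02,0],[0.03,-0.34,-0.02,0],[0.03,-0.34,-0.02,0],[0.03,-0.34,-0.02,0],[0.03,-0.34,-0.02,0]]'; python3 -c "
from h import *
state();c=snap('wrist','w0'); o,d=ray(c,[(c['cx'],c['cy'])]); print(o,d)
for x in (0,9): print(proj(c,[[.4987,-.3453+x/1000,z/1000] for z in (90,135)]))
cv2.imwrite('pics/w0b.png',cv2.resize(cv2.imread('pics/w0.png'),(800,600)))"
```

```text
clock: 2.18
position: [0.4969, -0.3394, 0.2898]
ee_rot: [0.004, 1.0, -0.001, -0.001]
ft_force: [-0.6, -0.7, -0.3]
grip_width: 0.65
grasp_force: 0.0
t 2.18 p [ 0.4969 -0.3394  0.2898] x [-1.     0.008  0.002] y [ 0.008  1.    -0.002] z [-0.002 -0.002 -1.   ] F [-0.6 -0.7 -0.3] g 0.65 0.0
[ 0.42869326 -0.33888335  0.43984342] [[ 0.26947251 -0.00335515 -0.96300224]]
[[285.79581406 184.1356743 ]
 [284.94671214 194.49428417]]
[[295.03848583 184.07468577]
 [295.47260541 194.42584508]]
```

View pics/w0b.png

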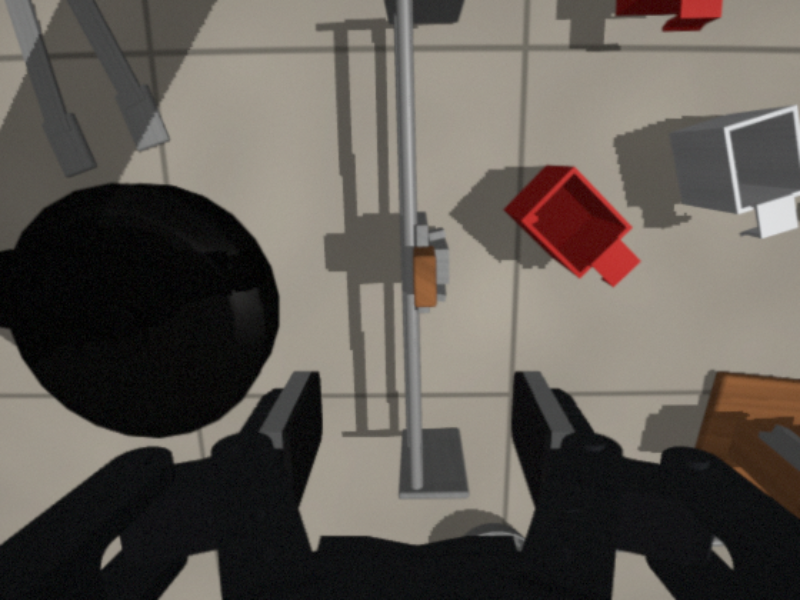

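Run:
```python
from h import *
c=load('w0'); b=atz(c,np.array([(404,10),(409,200),(417,480)])*.7,.09); print(b); d=b[2]-b[0]; print('yaw of rail y', np.degrees(np.arctan2(d[1],d[0])))
print(atz(c,np.array([(414,249),(436,249),(437,307),(415,308)])*.7,.135))
go([.4985,-.335,.18],[0,1])
```

```text
[[ 0.34206231 -0.34621728  0.09      ]
 [ 0.45632204 -0.34436036  0.09      ]
 [ 0.66907071 -0.34047567  0.09      ]]
yaw of rail y 1.0058941031091118
[[ 0.48128813 -0.34100875  0.135     ]
 [ 0.48137397 -0.32803616  0.135     ]
 [ 0.51698124 -0.32731796  0.135     ]
 [ 0.51752639 -0.34069491  0.135     ]]
t 2.23 p [ 0.4981 -0.3367  0.2897] x [-1.     0.005  0.001] y [ 0.005  1.    -0.   ] z [-0.001 -0.    -1.   ] F [ 0.1 -0.   0.3] g 0.65 0.0
shift frac [-0.0015  0.0045  0.2742]
yaw frac -0.0044 deg -0.27
```

```bash
python3 -m crank '[[-0.003,0.006,0.1,-0.02],[-0.003,0.006,0.2,-0.02],[-0.003,0.006,0.3,-0.02],[-0.003,0.006,0.4,-0.02],[-0.003,0.006,0.419,-0.02]]'; python3 -m crank '[[0,0,0,0],[0,0,0,0]]'; python3 -c "
from h import *
go([.4993,-.3343,.122],[-.0175,1])"
```

```text
clock: 2.65
position: [0.498, -0.3283, 0.1161]
ee_rot: [-0.011, 1.0, 0.003, -0.004]
ft_force: [-1.1, 2.1, -0.3]
grip_width: 0.652
grasp_force: 0.0
clock: 2.82
position: [0.5013, -0.3322, 0.1243]
ee_rot: [-0.011, 1.0, -0.0, 0.001]
ft_force: [0.8, -0.2, 0.1]
grip_width: 0.651
grasp_force: 0.0
t 2.82 p [ 0.5013 -0.3322  0.1243] x [-1.    -0.021 -0.001] y [-0.021  1.    -0.   ] z [ 0.001 -0.    -1.   ] F [ 0.8 -0.2  0.1] g 0.651 0.0
shift frac [ 0.005  -0.0051  0.0057]
yaw frac 0.0034 deg 0.2
```

Slow down near contact. Fine adjustment, close the gripper, then a small lift.

```bash
python3 -m crank '[[0.005,-0.005,0.006,0],[0.005,-0.005,0.006,0],[0.005,-0.005,0.006,0]]' >/dev/null; python3 -m crank '[[0,0,0,0],[0,0,0,0],[0,0,0,0],[0,0,0,0],[0,0,0,0]]' -1 110; python3 -m crank '[[0,0,0,0],[0,0,0,0],[0,0,0,0]]';  python3 -m crank '[[0,0,-0.02,0],[0,0,-0.04,0],[0,0,-0.06,0],[0,0,-0.06,0]]'; python3 -c "
from h import *
state()"
```

```text
clock: 3.48
position: [0.4985, -0.3351, 0.1207]
ee_rot: [-0.01, 1.0, -0.0, 0.0]
ft_force: [-0.8, -0.2, 5.4]
grip_width: 0.117
grasp_force: 108.0
clock: 3.73
position: [0.4985, -0.3351, 0.1208]
ee_rot: [-0.01, 1.0, -0.0, 0.0]
ft_force: [-0.6, -0.1, 6.1]
grip_width: 0.115
grasp_force: 108.2
clock: 4.07
position: [0.4989, -0.3349, 0.1459]
ee_rot: [-0.01, 1.0, -0.0, 0.001]
ft_force: [1.2, -0.4, -6.3]
grip_width: 0.114
grasp_force: 108.4
t 4.07 p [ 0.4989 -0.3349  0.1459] x [-1.    -0.02  -0.002] y [-0.02   1.    -0.001] z [ 0.002 -0.001 -1.   ] F [ 1.2 -0.4 -6.3] g 0.114 108.4
```

```bash
python3 -m crank '[[0,0,-0.08,0],[0,0,-0.16,0],[0,0,-0.24,0],[0,0,-0.32,0],[0,0,-0.38,0]]' >/dev/null; python3 -m crank '[[0,0.06,0,0.08],[0,0.12,0,0.16],[0,0.18,0,0.24],[0,0.24,0,0.32],[0,0.3,0,0.4]]'; python3 -m crank '[[0,0,0,0.08],[0,0,0,0.16],[0,0,0,0.24],[0,0,0,0.32],[0,0,0,0.4]]'; python3 -m crank '[[0,0,0,0.08],[0,0,0,0.16],[0,0,0,0.24],[0,0,0,0.32],[0,0,0,0.4]]';python3 -m crank '[[0,0,0,0.08],[0,0,0,0.16],[0,0,0,0.24],[0,0,0,0.32],[0,0,0,0.4]]' >/dev/null; python3 -c "
from h import *
go([.56,-.01,.3],[.994,-.108])"
```

```text
clock: 4.9
position: [0.4955, -0.2135, 0.296]
ee_rot: [0.2, 0.98, 0.0, -0.0]
ft_force: [0.5, 0.3, -5.6]
grip_width: 0.113
grasp_force: 109.1
clock: 5.32
position: [0.4956, -0.2145, 0.296]
ee_rot: [0.4, 0.917, 0.0, -0.0]
ft_force: [0.2, 0.9, -6.3]
grip_width: 0.12
grasp_force: 109.1
clock: 5.73
position: [0.4956, -0.2146, 0.296]
ee_rot: [0.581, 0.814, 0.0, -0.0]
ft_force: [-0.5, 0.3, -5.6]
grip_width: 0.117
grasp_force: 109.1
t 6.15 p [ 0.4957 -0.2146  0.296 ] x [0.089 0.996 0.   ] y [ 0.996 -0.089 -0.   ] z [-0.  0. -1.] F [-0.1  0.7 -6.3] g 0.113 109.1
shift frac [ 0.5237  0.1147 -0.0097]
yaw frac 0.0183 deg 1.1
```

```bash
python3 -m crank '[[0.1,0.02,0,0.018],[0.2,0.04,0,0.018],[0.3,0.06,0,0.018],[0.4,0.08,0,0.018],[0.5,0.1,0,0.018]]' > /dev/null;  python3 -m crank '[[0.024,0.015,0,0],[0.024,0.015,0,0],[0.024,0.015,0,0],[0.024,0.015,0,0]]'; python3 -c "
from h import *
state();c=snap('wrist','w1');snap('side','side1');snap('top','top1'); 
cv2.imwrite('pics/w1b.png',cv2.resize(cv2.imread('pics/w1.png'),(800,600)))"
```

```text
clock: 6.9
position: [0.5594, -0.0109, 0.2961]
ee_rot: [0.743, 0.669, -0.0, -0.0]
ft_force: [0.5, -0.5, -6.7]
grip_width: 0.114
grasp_force: 109.1
t 6.9 p [ 0.5594 -0.0109  0.2961] x [ 0.105  0.995 -0.   ] y [ 0.995 -0.105 -0.   ] z [-0. -0. -1.] F [ 0.5 -0.5 -6.7] g 0.114 109.1
```

View pics/w1b.png

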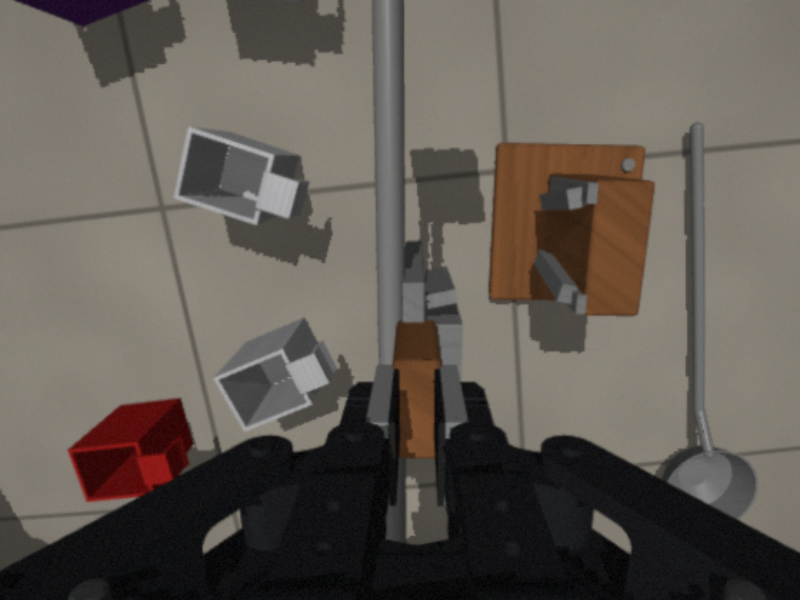

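Run:
```python
from h import *
c=load('w1')
M=np.array([[62,42,135],[62,-42,135],[26,-42,135],[-15,65,16],[-15,-65,16],[105,65,16]])/1000
uv=np.array([(654,181),(638,315),(586,313),(497,143),(490,299),(645,147)])*.7
p,e=fit(c,M,uv,[.6367,-.01,-.1]); print(p,np.degrees(p[2]),e)
p3,e=fit(c,M[:3],uv[:3],[.6367,-.01,-.1]); print(p3,np.degrees(p3[2]),e)
pf,e=fit(c,M[3:],uv[3:],[.6367,-.01,-.1]); print(pf,np.degrees(pf[2]),e)
# held rail check: bar axis & tab using tool pose
o,r=state()
t=np.array(o['position']); 
b=atz(c,np.array([(390,5),(390,230)])*.7,t[2]-.121+.09); print('bar',b, 'ang',np.degrees(np.arctan2(*(b[0]-b[1])[:2])))
# tab top edge corners (near camera y end)
print('tab',atz(c,np.array([(398,322),(439,322)])*.7,t[2]-.121+.1))
s=np.array([np.cos(p[2]),np.sin(p[2])]); print('pred tab TCP in home', p[:2]+s*.008)
```

```text
[ 0.63884799 -0.00489703 -0.10952764] -6.275471771866144 1.4226161715754997
[ 0.63878054 -0.00492111 -0.09936085] -5.692957536548317 1.5630773814646624
[ 0.63844973 -0.00542463 -0.11810381] -6.766849902985858 0.9423047431027428
t 7.05 p [ 0.5594 -0.011   0.2963] x [0.105 0.994 0.   ] y [ 0.994 -0.105  0.   ] z [ 0.  0. -1.] F [-0.5  0.2 -6.4] g 0.114 109.1
bar [[0.56332181 0.10361017 0.26533685]
 [0.55510962 0.03343716 0.26533685]] ang 6.674831503347069
tab [[0.55477206 0.00310697 0.27533685]
 [0.56876027 0.00164166 0.27533685]]
pred tab TCP in home [ 0.64680005 -0.0057715 ]
```

```bash
python3 -c "
from h import *
go([.6432,-.0045,.296],[.994,-.108])"
```

```text
t 7.05 p [ 0.5594 -0.011   0.2963] x [0.105 0.994 0.   ] y [ 0.994 -0.105  0.   ] z [ 0.  0. -1.] F [-0.5  0.2 -6.4] g 0.114 109.1
shift frac [0.0382 0.2066 0.0009]
yaw frac 0.0026 deg 0.16
```

```bash
python3 -m crank '[[0.01,0.05,0,0.003],[0.02,0.1,0,0.003],[0.03,0.16,0,0.003],[0.038,0.206,0,0.003],[0.038,0.206,0,0.003]]' > /dev/null; python3 -m crank '[[0,0,0.04,0],[0,0,0.08,0],[0,0,0.12,0],[0,0,0.125,0],[0,0,0.125,0]]'; python3 -c "
from h import *
go([.6432,-.0045,.246],[.994,-.108]);snap('side','side2');c=snap('wrist','w2');
a=cv2.imread('pics/side2.png')[120:260,180:330]; a=cv2.resize(a,(640,598),interpolation=cv2.INTER_CUBIC); cv2.imwrite('pics/s2c.png',a)"
```

```text
clock: 7.88
position: [0.6425, -0.0036, 0.2455]
ee_rot: [0.744, 0.668, -0.001, -0.001]
ft_force: [-0.3, -0.9, -6.1]
grip_width: 0.118
grasp_force: 109.2
t 7.88 p [ 0.6425 -0.0036  0.2455] x [ 0.107  0.994 -0.   ] y [ 0.994 -0.107 -0.002] z [-0.002 -0.    -1.   ] F [-0.3 -0.9 -6.1] g 0.118 109.2
shift frac [-0.0021  0.002  -0.0012]
yaw frac 0.0008 deg 0.05
```

View pics/w2.png

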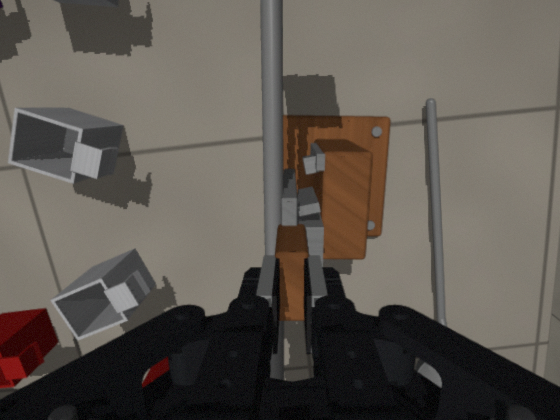

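View pics/s2c.png

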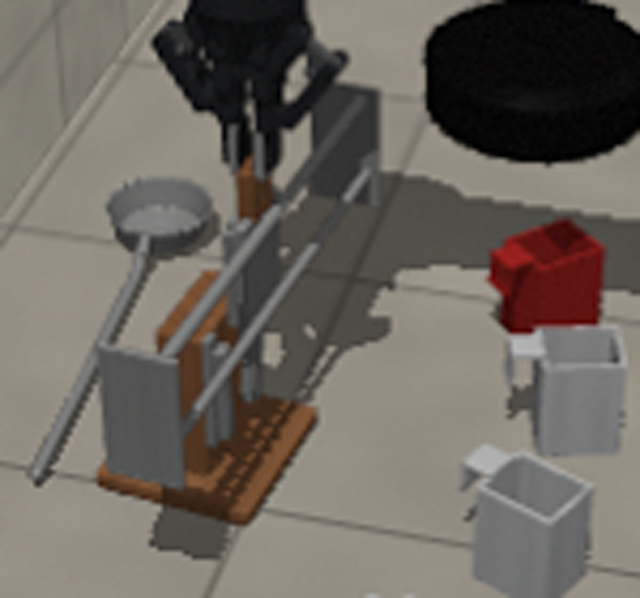

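```bash
python3 - <<'E'
from h import *
c=load('w2'); s=load('side2'); o,r=state()
ex=np.array([.9942,-.108]);ey=np.array([.108,.9942])
def st(P,o0=(.638,-.0055)): P=np.array(P)/1000; return np.c_[np.array(o0)+P[:,:1]*ex+P[:,1:2]*ey,P[:,2]]
t=np.array(o['position']); ro=t[:2]-.009*ex-.0015*ey
def rl(P): q=st(P,ro); q[:,2]+=t[2]-.121; return q
S=[[62,42,135],[62,-42,135],[26,-42,135],[-15,65,16],[105,65,16]]
T=[[2,16,100],[16,16,100],[12,24,90],[26,24,90],[4,30,100],[0,100,90]]
print('w stand',proj(c,st(S)).round(1).tolist()); print('w rail',proj(c,rl(T)).round(1).tolist())
f=lambda q:((q-[180,120])*[640/150,598/140]).round(0).tolist()
print('s stand',f(proj(s,st([[26,42,135],[62,42,135],[26,-42,135],[-15,65,16],[-15,-65,16]]))))
print('s rail',f(proj(s,rl([[-14,175,100],[-14,175,0],[40,175,0],[40,175,100],[-14,-175,100],[-14,-175,0]]))))
E
python3 -c "
import cv2;a=cv2.imread('pics/w2.png')[100:320,220:420];cv2.imwrite('pics/w2c.png',cv2.resize(a,None,fx=2.7,fy=2.7,interpolation=cv2.INTER_CUBIC))"
```

```text
t 7.98 p [ 0.6435 -0.0035  0.2474] x [0.107 0.994 0.   ] y [ 0.994 -0.107  0.001] z [ 0.001  0.    -1.   ] F [-0.2  0.  -5.3] g 0.116 109.2
w stand [[371.2, 151.5], [364.6, 260.8], [318.2, 260.8], [271.4, 115.4], [389.9, 115.8]]
w rail [[277.4, 223.4], [306.1, 223.4], [297.6, 202.5], [325.1, 202.5], [281.3, 195.4], [272.3, 40.9]]
s stand [[202.0, 344.0], [153.0, 332.0], [250.0, 278.0], [248.0, 513.0], [317.0, 405.0]]
s rail [[173.0, 360.0], [180.0, 488.0], [102.0, 468.0], [92.0, 341.0], [376.0, 88.0], [374.0, 205.0]]
```

View pics/w2c.png

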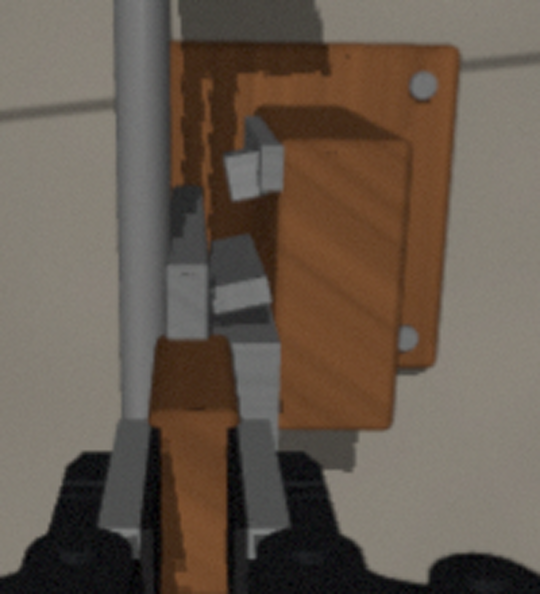

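```bash
python3 -m crank '[[0.001,0,0.02,0],[0.001,0,0.04,0],[0.001,0,0.06,0],[0.001,0,0.08,0],[0.001,0,0.08,0]]'; python3 -m crank '[[0,0,0.01,0],[0,0,0.02,0],[0,0,0.02,0],[0,0,0.02,0]]'; python3 -c "
from h import *
go([.6433,-.003,.2],[.994,-.108])"
```

```text
clock: 8.4
position: [0.6422, -0.0026, 0.2118]
ee_rot: [0.744, 0.668, -0.001, -0.001]
ft_force: [-1.6, -1.0, -8.1]
grip_width: 0.114
grasp_force: 109.1
clock: 8.73
position: [0.6432, -0.0028, 0.2062]
ee_rot: [0.744, 0.668, -0.0, -0.0]
ft_force: [0.2, 0.1, -5.5]
grip_width: 0.118
grasp_force: 109.1
t 8.73 p [ 0.6432 -0.0028  0.2062] x [0.107 0.994 0.   ] y [ 0.994 -0.107 -0.   ] z [-0.  0. -1.] F [ 0.2  0.1 -5.5] g 0.118 109.1
shift frac [-0.0005  0.0003  0.0154]
yaw frac 0.0014 deg 0.08
```

```bash
for i in 1; do python3 -m crank '[[0,0.005,0,0],[0,0.005,0,0],[0,0.005,0,0]]'; python3 -m crank '[[0,0.0025,0,0],[0,0.0025,0,0],[0,0.0025,0,0]]'|sed -n 2,4p; python3 -m crank '[[0,0.0025,0,0],[0,0.0025,0,0],[0,0.0025,0,0]]'|sed -n 2,4p; python3 -m crank '[[0,0.0025,0,0],[0,0.0025,0,0],[0,0.0025,0,0]]'|sed -n 2,4p; done
```

```text
clock: 8.98
position: [0.6455, -0.0031, 0.2065]
ee_rot: [0.744, 0.668, 0.0, 0.0]
ft_force: [0.1, 0.0, -5.4]
grip_width: 0.115
grasp_force: 109.1
position: [0.6463, -0.0032, 0.2062]
ee_rot: [0.744, 0.668, 0.0, 0.0]
ft_force: [0.3, -0.9, -6.3]
position: [0.6473, -0.0032, 0.2062]
ee_rot: [0.744, 0.668, 0.0, -0.0]
ft_force: [0.1, 0.9, -5.7]
position: [0.6483, -0.0033, 0.2062]
ee_rot: [0.744, 0.668, 0.0, -0.0]
ft_force: [0.7, -0.7, -5.4]
```

```bash
python3 -m crank '[[0,0.0025,0,0],[0,0.0025,0,0],[0,0.0025,0,0]]'|sed -n 2,4p; python3 -m crank '[[0,0.0025,0,0],[0,0.0025,0,0],[0,0.0025,0,0]]'|sed -n 2,4p;  python3 -m crank '[[0,0.0025,0,0],[0,0.0025,0,0],[0,0.0025,0,0]]'|sed -n 2,4p
```

```text
position: [0.6492, -0.0034, 0.2062]
ee_rot: [0.744, 0.668, -0.0, -0.0]
ft_force: [-0.4, -0.3, -6.0]
position: [0.65, -0.0035, 0.2061]
ee_rot: [0.744, 0.668, -0.0, -0.0]
ft_force: [-3.4, 1.1, -4.8]
position: [0.6509, -0.0036, 0.2061]
ee_rot: [0.744, 0.668, -0.0, -0.0]
ft_force: [-5.7, 0.4, -3.9]
```

```bash
python3 -m crank '[[0,-0.006,0,0],[0,-0.006,0.02,0],[0,-0.006,0.04,0],[0,-0.006,0.06,0],[0,-0.006,0.06,0]]'|sed -n 2,4p; python3 -m crank '[[0,0,0.01,0],[0,0,0.02,0],[0,0,0.03,0],[0,0,0.03,0]]'|sed -n 2,4p;  python3 -m crank '[[0,0,0.006,0],[0,0,0.012,0],[0,0,0.018,0],[0,0,0.018,0]]'|sed -n 2,4p
```

```text
position: [0.648, -0.0033, 0.1796]
ee_rot: [0.744, 0.668, -0.001, -0.001]
ft_force: [-1.2, -0.4, -6.9]
position: [0.6486, -0.0034, 0.1692]
ee_rot: [0.744, 0.668, -0.0, -0.0]
ft_force: [-0.6, 0.1, -6.3]
position: [0.6487, -0.0034, 0.1624]
ee_rot: [0.744, 0.668, -0.0, -0.0]
ft_force: [-1.5, 0.3, -6.7]
```

```bash
python3 -m crank '[[0,0,0.005,0],[0,0,0.01,0],[0,0,0.01,0]]'|sed -n 2,4p; python3 -m crank '[[0,0,0.003,0],[0,0,0.005,0],[0,0,0.005,0]]'|sed -n 2,4p;  python3 -m crank '[[0,0,0.0025,0],[0,0,0.0025,0],[0,0,0.0025,0]]'|sed -n 2,4p
```

```text
position: [0.6487, -0.0034, 0.1586]
ee_rot: [0.744, 0.668, -0.0, -0.0]
ft_force: [-1.0, 0.1, -7.8]
position: [0.6488, -0.0034, 0.157]
ee_rot: [0.744, 0.668, 0.0, -0.0]
ft_force: [-2.4, -0.1, -4.7]
position: [0.6488, -0.0034, 0.1567]
ee_rot: [0.744, 0.668, 0.0, -0.0]
ft_force: [-5.8, 0.8, 0.9]
```

```bash
python3 -m crank '[[0,0,0.0025,0],[0,0,0.005,0],[0,0,0.005,0]]'|sed -n 2,4p; python3 -m crank '[[0,0,0.003,0],[0,0,0.003,0],[0,0,0.003,0]]'|sed -n 2,4p
```

```text
position: [0.6489, -0.0034, 0.1563]
ee_rot: [0.744, 0.668, 0.001, -0.0]
ft_force: [-11.1, 1.4, 13.3]
position: [0.649, -0.0034, 0.1561]
ee_rot: [0.744, 0.668, 0.001, -0.0]
ft_force: [-15.7, 1.7, 20.6]
```

```bash
python3 -m crank '[[0,-0.003,0.002,0],[0,-0.003,0.002,0],[0,-0.003,0.002,0]]'|sed -n 2,4p; python3 -m crank '[[0,-0.001,0,0],[0,-0.001,0,0],[0,0,0,0]]'|sed -n 2,6p
```

```text
position: [0.6488, -0.0035, 0.1558]
ee_rot: [0.744, 0.668, 0.002, 0.001]
ft_force: [-10.9, 1.0, 19.5]
position: [0.6488, -0.0034, 0.1558]
ee_rot: [0.744, 0.668, 0.002, 0.001]
ft_force: [-12.9, 1.1, 20.3]
grip_width: 0.116
grasp_force: 112.7
```

```bash
python3 -m crank '[[0,0,0,0],[0,0,0,0],[0,0,0,0],[0,0,0,0]]' -0.1|sed -n 2,6p; python3 -m crank '[[0,0,-0.04,0],[0,0,-0.08,0],[0,0,-0.12,0],[0,0,-0.16,0],[0,0,-0.16,0]]'|sed -n 2,4p; python3 -m crank '[[0,0,0,0],[0,0,0,0],[0,0,0,0],[0,0,0,0],[0,0,0,0]]' -1; python3 -c "
from h import *
snap('wrist','w3');c=load('w3'); state()
cv2.imwrite('pics/w3b.png',cv2.resize(cv2.imread('pics/w3.png'),(800,600)))"
```

```text
position: [0.6481, -0.0032, 0.1523]
ee_rot: [0.744, 0.668, 0.0, 0.0]
ft_force: [-0.6, -0.8, -0.0]
grip_width: 0.452
grasp_force: 0.0
position: [0.6492, -0.0035, 0.2194]
ee_rot: [0.744, 0.668, 0.002, 0.002]
ft_force: [1.2, -0.7, 0.7]
clock: 14.48
position: [0.6474, -0.0033, 0.2153]
ee_rot: [0.744, 0.668, -0.0, -0.0]
ft_force: [-0.3, -0.2, 0.0]
grip_width: -0.004
grasp_force: 0.0
t 14.53 p [ 0.6474 -0.0032  0.2155] x [ 0.106  0.994 -0.   ] y [ 0.994 -0.106 -0.001] z [-0.001 -0.    -1.   ] F [-0.1 -0.   0.9] g -0.003 0.0
```

View pics/w3b.png

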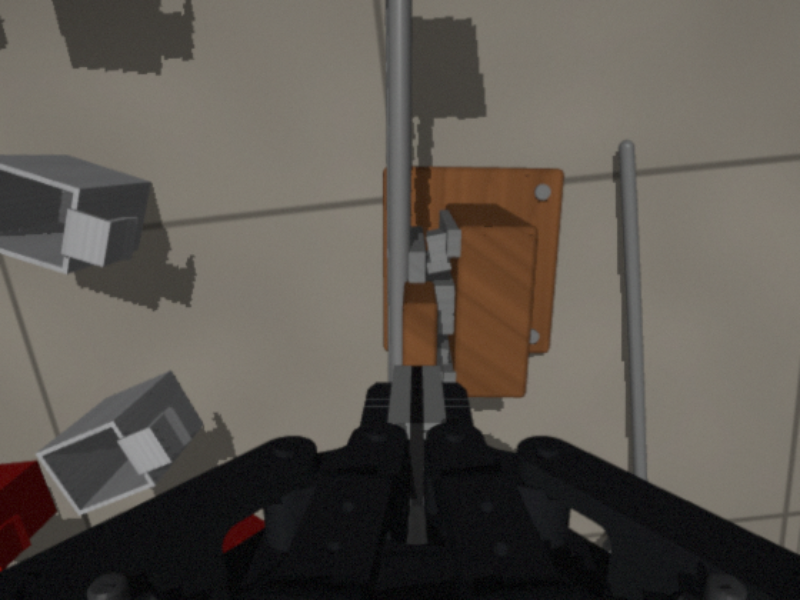

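```bash
python3 -m crank '[[0,0.002,0.02,0],[0,0.002,0.04,0],[0,0.002,0.06,0],[0,0.002,0.06,0]]'|sed -n 2,4p; python3 -m crank '[[0,0,0.007,0],[0,0,0.007,0],[0,0,0.007,0]]'|sed -n 2,4p;python3 -m crank '[[0,0,0.003,0],[0,0,0.003,0],[0,0,0.003,0]]'|sed -n 2,4p; python3 -m crank '[[0,0,0.003,0],[0,0,0.003,0],[0,0,0.003,0]]'|sed -n 2,4p
```

```text
position: [0.6473, -0.0032, 0.1894]
ee_rot: [0.744, 0.668, -0.001, -0.001]
ft_force: [0.4, 0.2, -0.2]
position: [0.6485, -0.0034, 0.1893]
ee_rot: [0.744, 0.668, 0.0, 0.0]
ft_force: [-0.2, -0.8, -0.3]
position: [0.6485, -0.0033, 0.1882]
ee_rot: [0.744, 0.668, 0.0, 0.0]
ft_force: [-0.5, 0.4, 0.3]
position: [0.6484, -0.0033, 0.1868]
ee_rot: [0.744, 0.668, 0.0, -0.0]
ft_force: [-0.9, 0.3, -0.6]
```

```bash
python3 -m crank '[[0,0,0.003,0],[0,0,0.003,0],[0,0,0.003,0]]'|sed -n 2,4p; python3 -m crank '[[0,0,0.003,0],[0,0,0.003,0],[0,0,0.003,0]]'|sed -n 2,4p;python3 -m crank '[[0,0,0.003,0],[0,0,0.003,0],[0,0,0.003,0]]'|sed -n 2,4p; python3 -m crank '[[0,0,0.003,0],[0,0,0.003,0],[0,0,0.003,0]]'|sed -n 2,4p
```

```text
position: [0.6484, -0.0033, 0.1855]
ee_rot: [0.744, 0.668, 0.0, -0.0]
ft_force: [0.5, -0.2, 0.5]
position: [0.6484, -0.0033, 0.1843]
ee_rot: [0.744, 0.668, -0.0, -0.0]
ft_force: [0.8, 0.1, -0.3]
position: [0.6484, -0.0033, 0.1831]
ee_rot: [0.744, 0.668, -0.0, -0.0]
ft_force: [-0.9, -0.5, 0.4]
position: [0.6484, -0.0034, 0.1819]
ee_rot: [0.744, 0.668, -0.0, -0.0]
ft_force: [0.6, 0.0, 0.2]
```

```bash
python3 -m crank '[[0,0,0.004,0],[0,0,0.004,0],[0,0,0.004,0]]'|sed -n 2,4p; python3 -m crank '[[0,0,0.004,0],[0,0,0.004,0],[0,0,0.004,0]]'|sed -n 2,4p;python3 -m crank '[[0,0,0.004,0],[0,0,0.004,0],[0,0,0.004,0]]'|sed -n 2,4p; python3 -c "
from h import *
state();a=snap('side','s3')['color'][130:250,190:310,::-1]; cv2.imwrite('pics/s3c.png',cv2.resize(a,(600,600),interpolation=cv2.INTER_CUBIC))"
```

```text
position: [0.6483, -0.0033, 0.1803]
ee_rot: [0.744, 0.668, -0.0, -0.0]
ft_force: [0.0, -0.9, 0.2]
position: [0.6484, -0.0034, 0.1787]
ee_rot: [0.744, 0.668, -0.0, -0.0]
ft_force: [1.0, 0.1, -0.5]
position: [0.6484, -0.0034, 0.1771]
ee_rot: [0.744, 0.668, -0.0, -0.0]
ft_force: [-0.2, -0.6, -0.2]
t 17.37 p [ 0.6484 -0.0034  0.1771] x [0.107 0.994 0.   ] y [ 0.994 -0.107 -0.   ] z [-0.  0. -1.] F [-0.2 -0.6 -0.2] g 0.0 0.0
```

View pics/s3c.png

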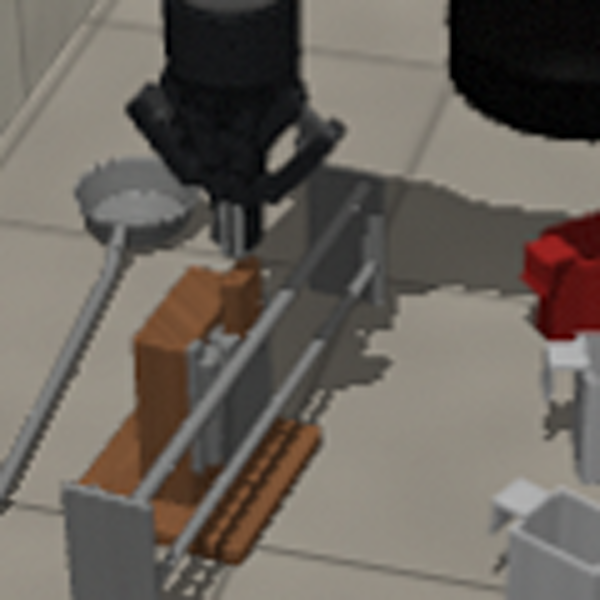

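Run:
```python
from h import *
c=load('s3'); w=load('w3')
ex=np.array([.9942,-.108]);ey=np.array([.108,.9942])
def st(P,o0,z=0): P=np.array(P)/1000; return np.c_[np.array(o0)+P[:,:1]*ex+P[:,1:2]*ey,P[:,2]+z]
f=lambda q:((q-[190,130])*5).round(0).tolist(); g=lambda q:(q/.7).round(0).tolist()
S=[[26,42,135],[62,42,135],[26,-42,135],[62,-42,135]]
T=[[2,16,135],[16,16,135],[2,-16,135],[16,-16,135],[2,16,100],[0,172,90],[0,-172,90],[4,30,100]]
s0=(.6392,-.0050)
print('stand s',f(proj(c,st(S,s0))),'w',g(proj(w,st(S,s0))))
for z in (.035,.02): print(z,'rail s',f(proj(c,st(T,s0,z))),'\n w',g(proj(w,st(T,s0,z))))
print('tip',f(proj(c,[[.6484,-.0034,.160]])))
```

```text
stand s [[184.0, 353.0], [128.0, 339.0], [241.0, 275.0], [186.0, 263.0]] w [[457.0, 224.0], [539.0, 225.0], [453.0, 399.0], [527.0, 399.0]]
0.035 rail s [[239.0, 287.0], [216.0, 282.0], [260.0, 258.0], [238.0, 253.0], [240.0, 337.0], [131.0, 511.0], [359.0, 188.0], [228.0, 349.0]] 
 w [[401.0, 303.0], [437.0, 303.0], [401.0, 379.0], [436.0, 379.0], [403.0, 282.0], [397.0, -104.0], [401.0, 596.0], [407.0, 251.0]]
0.02 rail s [[239.0, 309.0], [217.0, 304.0], [261.0, 279.0], [239.0, 274.0], [241.0, 357.0], [133.0, 532.0], [359.0, 208.0], [228.0, 370.0]] 
 w [[402.0, 293.0], [435.0, 293.0], [402.0, 365.0], [434.0, 365.0], [404.0, 275.0], [398.0, -87.0], [402.0, 576.0], [408.0, 246.0]]
tip [[237.0, 287.0]]
```

```bash
python3 -m crank '[[0,0,0.005,0],[0,0,0.005,0],[0,0,0.005,0]]'|sed -n 2,4p; python3 -m crank '[[0,0,0.005,0],[0,0,0.005,0],[0,0,0.005,0]]'|sed -n 2,4p;python3 -m crank '[[0,0,0.004,0],[0,0,0.004,0],[0,0,0.004,0]]'|sed -n 2,4p
```

```text
position: [0.6483, -0.0033, 0.175]
ee_rot: [0.744, 0.668, -0.0, -0.0]
ft_force: [-0.3, 0.6, -0.6]
position: [0.6483, -0.0033, 0.1731]
ee_rot: [0.744, 0.668, -0.0, -0.0]
ft_force: [-0.9, -0.2, 0.0]
position: [0.6484, -0.0033, 0.1715]
ee_rot: [0.744, 0.668, -0.0, -0.0]
ft_force: [-0.9, -0.5, 0.6]
```

```bash
python3 -m crank '[[0,0,0.005,0],[0,0,0.005,0],[0,0,0.005,0]]'|sed -n 2,4p; python3 -m crank '[[0,0,0.005,0],[0,0,0.005,0],[0,0,0.005,0]]'|sed -n 2,4p; python3 -c "
from h import *
state();c=snap('wrist','w4');a=c['color'][200:380,180:400,::-1]; cv2.imwrite('pics/w4c.png',cv2.resize(a,(733,600),interpolation=cv2.INTER_CUBIC))"
```

```text
position: [0.6483, -0.0033, 0.1694]
ee_rot: [0.744, 0.668, -0.0, -0.0]
ft_force: [0.3, 0.0, 0.7]
position: [0.6484, -0.0034, 0.1675]
ee_rot: [0.744, 0.668, -0.0, -0.0]
ft_force: [0.1, 0.1, 0.4]
t 18.67 p [ 0.6484 -0.0034  0.1675] x [0.107 0.994 0.   ] y [ 0.994 -0.107 -0.   ] z [-0.  0. -1.] F [0.1 0.1 0.4] g -0.001 0.0
```

View pics/w4c.png

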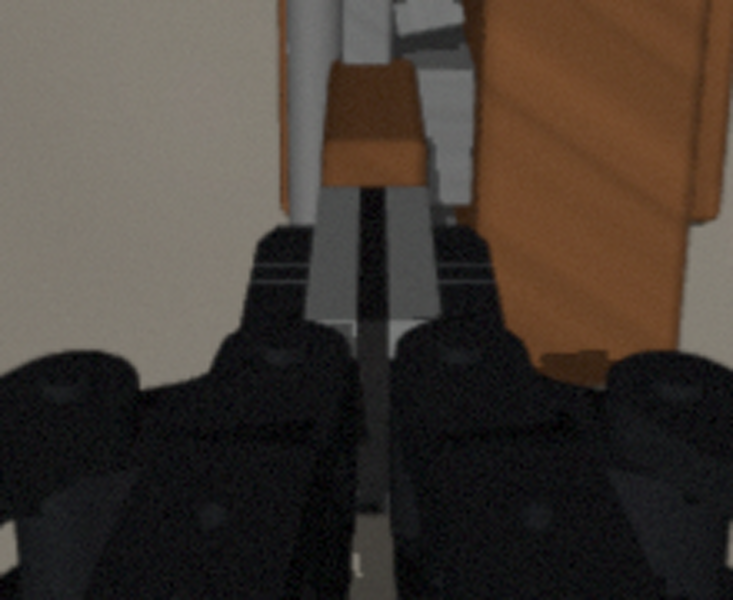

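```bash
python3 -m crank '[[0,0,0.004,0],[0,0,0.004,0],[0,0,0.004,0]]'|sed -n 2,4p; python3 -m crank '[[0,0,0.004,0],[0,0,0.004,0],[0,0,0.004,0]]'|sed -n 2,4p; python3 -m crank '[[0,0,0.004,0],[0,0,0.004,0],[0,0,0.004,0]]'|sed -n 2,4p
```

```text
position: [0.6484, -0.0034, 0.1659]
ee_rot: [0.744, 0.668, -0.0, -0.0]
ft_force: [-0.8, -1.4, 0.5]
position: [0.6483, -0.0033, 0.1643]
ee_rot: [0.744, 0.668, -0.0, -0.0]
ft_force: [0.1, -0.3, -0.1]
position: [0.6484, -0.0033, 0.1628]
ee_rot: [0.744, 0.668, 0.0, -0.0]
ft_force: [-1.2, -0.2, 1.3]
```

Run:
```python
from h import *
c=load('w4'); ex=np.array([.994,-.107]);ey=np.array([.107,.994])
t=np.array([.6484,-.0034])
for z in (.15,.16,.17,.18,.19): print(z,(((proj(c,[[*(t+.011*ey),z]]))-[180,200])*3.333).round(0), (((proj(c,[[*(t+.016*ey),z]]))-[180,200])*3.333).round(0))
state()
```

```text
0.15 [[370. 108.]] [[370.  75.]]
0.16 [[370. 132.]] [[370.  97.]]
0.17 [[370. 158.]] [[370. 122.]]
0.18 [[370. 188.]] [[370. 149.]]
0.19 [[370. 222.]] [[370. 181.]]
t 19.47 p [ 0.6484 -0.0033  0.1628] x [0.107 0.994 0.   ] y [ 0.994 -0.107  0.   ] z [ 0.  0. -1.] F [-1.2 -0.2  1.3] g -0.001 0.2
```

```bash
python3 -m crank '[[0,0,0.004,0],[0,0,0.004,0],[0,0,0.004,0]]'|sed -n 2,4p; python3 -m crank '[[0,0,0.004,0],[0,0,0.004,0],[0,0,0.004,0]]'|sed -n 2,4p; python3 -m crank '[[0,0,0.004,0],[0,0,0.004,0],[0,0,0.004,0]]'|sed -n 2,4p
```

```text
position: [0.6486, -0.0033, 0.1624]
ee_rot: [0.744, 0.668, 0.0, 0.0]
ft_force: [-3.7, -0.4, 9.3]
position: [0.6486, -0.0033, 0.1621]
ee_rot: [0.744, 0.668, 0.001, -0.0]
ft_force: [-8.8, 0.9, 18.8]
position: [0.6487, -0.0033, 0.1619]
ee_rot: [0.744, 0.668, 0.001, -0.0]
ft_force: [-14.6, 1.3, 29.9]
```

```bash
python3 -m crank '[[0,0,-0.05,0],[0,0,-0.1,0],[0,0,-0.15,0],[0,0,-0.15,0]]'|sed -n 2,4p
python3 - <<'E'
from h import *
c=load('w1'); ex=np.array([.994,-.107]);ey=np.array([.107,.994]);t=np.array([.5594,-.011])
for z in (.28,.29,.3,.31): print(z,(proj(c,[[*(t+.011*ey),z]])/.7).round(0))
c=load('w0')
for z in (.27,.28,.29,.30,.31): print(z,(proj(c,[[.4981-.011,-.3367+s*.0276,z] for s in (-1,1)])/.7).round(0).tolist())
E
```

```text
position: [0.6501, -0.0036, 0.2223]
ee_rot: [0.744, 0.668, 0.002, 0.002]
ft_force: [0.6, 0.1, 0.6]
0.28 [[416. 333.]]
0.29 [[416. 344.]]
0.3 [[416. 355.]]
0.31 [[416. 369.]]
0.27 [[344.0, 333.0], [505.0, 332.0]]
0.28 [[340.0, 343.0], [510.0, 342.0]]
0.29 [[335.0, 355.0], [515.0, 353.0]]
0.3 [[330.0, 367.0], [522.0, 366.0]]
0.31 [[324.0, 382.0], [529.0, 380.0]]
```

```bash
cat >> h.py <<'E'
from scipy.optimize import minimize
def grid(x0,x1,y0,y1,z,n): 
    X,Y=np.meshgrid(np.linspace(x0,x1,n[0]),np.linspace(y0,y1,n[1])); return np.c_[X.ravel(),Y.ravel(),np.full(X.size,z)]/1000
BR=np.vstack([grid(-30,30,23.5,23.5,80,(25,1)),grid(-30,30,-23.5,-23.5,80,(25,1)),grid(-28.5,-28.5,-24,24,80,(1,21)),grid(28.5,28.5,-24,24,80,(1,21)),grid(33,51,-11,11,83,(9,9))])
DK=np.vstack([grid(-23,23,17,17,80,(20,1)),grid(-23,23,-17,-17,80,(20,1)),grid(-23,-23,-17,17,80,(1,15)),grid(23,23,-17,17,80,(1,15)),
  grid(-34,34,30,30,80,(20,1)),grid(-34,34,-30,-30,80,(20,1)),grid(-35,-35,-24,24,80,(1,15)),grid(35,35,17,24,80,(1,5)),grid(35,35,-24,-17,80,(1,5)),grid(57,57,-12,12,83,(1,9)),grid(38,53,17,17,83,(6,1)),grid(38,53,-17,-17,83,(6,1))])
def rot(P,p):
    q=P.copy(); k,s=np.cos(p[2]),np.sin(p[2]); q[:,0]=P[:,0]*k-P[:,1]*s+p[0]; q[:,1]=P[:,0]*s+P[:,1]*k+p[1]; return q
def cup(c,p0,rad=.02,blur=1.0):
    "fit x,y,yaw of a standing grey cup near p0; prints score"
    g=c['color'].astype(np.float32); v=cv2.GaussianBlur(g.min(2)-(g.max(2)-g.min(2)),(0,0),blur)
    def S(P,p): 
        u=proj(c,rot(P,p)).astype(np.float32); return cv2.remap(v,u[:,0],u[:,1],cv2.INTER_LINEAR,borderMode=cv2.BORDER_REPLICATE)[:,0] if False else cv2.remap(v,u[:,:1].copy(),u[:,1:].copy(),cv2.INTER_LINEAR,borderMode=cv2.BORDER_REPLICATE)[:,0]
    f=lambda p:-(S(BR,p).mean()-S(DK,p).mean())
    best=None
    for a in np.linspace(-rad,rad,7):
        for b in np.linspace(-rad,rad,7):
            for y in np.radians([-24,-12,0,12,24]):
                q=np.array(p0)+[a,b,y]; s=f(q)
                if best is None or s<best[0]: best=(s,q)
    r=minimize(lambda q:f(best[1]+q*[.005,.005,.08]),np.zeros(3),method='Nelder-Mead',options=dict(initial_simplex=[[0,0,0],[1,0,0],[0,1,0],[0,0,1]]))
    p=best[1]+r.x*[.005,.005,.08]; print('cup',np.round(p[:2],4),'yaw',round(np.degrees(p[2]),1),'score',round(-r.fun,1)); return p
CU={'A':(.4876,.3308,.461),'B':(.4652,.2082,-.141),'C':(.4319,.0556,-.426),'D':(.4292,-.1057,.295)}
E
python3 - <<'E'
from h import *
c=load('top0'); d=snap('top','top5'); s0=load('side0'); s=snap('side','s5')
for k,p in CU.items(): print(k); cup(c,p); cup(d,p); cup(s0,p); cup(s,p)
state()
E
```

```text
A
cup [0.4886 0.3342] yaw 24.7 score 39.5
cup [0.4885 0.334 ] yaw 24.7 score 39.9
cup [0.4888 0.3342] yaw 24.8 score 31.5
cup [0.4888 0.334 ] yaw 24.7 score 31.8
B
cup [0.4655 0.2107] yaw -11.0 score 35.1
cup [0.4657 0.2107] yaw -11.1 score 35.3
cup [0.4666 0.2101] yaw -10.9 score 30.0
cup [0.4666 0.2103] yaw -11.0 score 30.2
C
cup [0.4326 0.0567] yaw -24.3 score 31.9
cup [0.4102 0.0683] yaw -4.5 score 4.2
cup [0.4335 0.0556] yaw -24.9 score 27.5
cup [0.4262 0.0839] yaw -25.7 score 28.3
D
cup [ 0.4304 -0.1045] yaw 17.3 score 29.5
cup [ 0.4302 -0.1045] yaw 17.2 score 29.8
cup [ 0.4522 -0.1324] yaw 69.8 score 50.0
cup [ 0.4488 -0.1446] yaw 78.4 score 46.7
t 20.65 p [ 0.6487 -0.0034  0.2185] x [0.107 0.994 0.   ] y [ 0.994 -0.107  0.001] z [ 0.001  0.    -1.   ] F [ 0.3 -0.1 -0.7] g 0.0 0.0
```

```bash
python3 -c "
from h import *
go([.4005,.0963,.22],[.901,-.434])"
```

```text
t 20.65 p [ 0.6487 -0.0034  0.2185] x [0.107 0.994 0.   ] y [ 0.994 -0.107  0.001] z [ 0.001  0.    -1.   ] F [ 0.3 -0.1 -0.7] g 0.0 0.0
shift frac [ 0.1817 -0.6436 -0.0045]
yaw frac 0.3267 deg 19.6
```

```bash
python3 -m crank '[[0.02,-0.08,0,0.05],[0.04,-0.17,0,0.1],[0.07,-0.26,0,0.15],[0.1,-0.35,0,0.2],[0.12,-0.44,0,0.25]]' -0.3 60 >/dev/null;python3 -c "
from h import *
go([.4005,.0963,.22],[.901,-.434]); c=snap('wrist','w6'); cup(c,(.4262,.0839,-.45)); cup(snap('side','s6'),(.4262,.0839,-.45)); cup(snap('top','t6'),(.4262,.0839,-.45))"
```

```text
t 21.07 p [0.4762 0.0642 0.2164] x [ 0.361  0.932 -0.001] y [ 0.932 -0.361 -0.001] z [-0.002 -0.001 -1.   ] F [0.  0.8 1.2] g 0.355 0.0
shift frac [ 0.0063 -0.2055 -0.0087]
yaw frac 0.0757 deg 4.54
cup [0.4231 0.0878] yaw -25.5 score 62.3
cup [0.4265 0.084 ] yaw -26.0 score 27.8
cup [0.4502 0.1012] yaw 5.9 score 1.7
```

```bash
python3 -m crank '[[0.006,-0.08,0,0.075],[0.006,-0.16,0,0.075],[0.006,-0.2,0,0.075],[0.006,-0.2,0,0.075],[0.006,-0.2,0,0.075]]' >/dev/null;python3 -c "
from h import *
state(); c=snap('wrist','w7'); p=cup(c,(.4262,.0839,-.45)); e=np.array([np.cos(p[2]),np.sin(p[2])]); w=p[:2]-.0285*e; print(w); go([*w,.1],e)"
```

```text
t 21.63 p [0.405  0.0942 0.2177] x [0.431 0.902 0.   ] y [ 0.902 -0.431 -0.   ] z [-0.  0. -1.] F [ 0.2 -0.5  1. ] g 0.352 0.0
cup [0.426  0.0868] yaw -25.5 score 64.9
[0.40028535 0.09909364]
t 21.68 p [0.4055 0.0938 0.2178] x [ 0.432  0.902 -0.   ] y [ 0.902 -0.432  0.   ] z [ 0. -0. -1.] F [0.4 0.5 0.2] g 0.353 0.0
shift frac [ 0.0065 -0.0176  0.2944]
yaw frac -0.0015 deg -0.09
```

```bash
python3 -m crank '[[0.006,-0.017,0.08,0],[0.006,-0.017,0.17,0],[0.006,-0.017,0.24,0],[0.006,-0.017,0.27,0],[0.006,-0.017,0.27,0]]'|sed -n 2,4p; python3 -m crank '[[0,0,0.04,0],[0,0,0.08,0],[0,0,0.12,0],[0,0,0.15,0],[0,0,0.16,0]]'|sed -n 2,4p; python3 -c "
from h import *
go([.4003,.0991,.045],[.902,-.431])"
```

```text
position: [0.3988, 0.0976, 0.1071]
ee_rot: [0.847, 0.532, -0.003, 0.0]
ft_force: [-0.5, 0.1, 0.2]
position: [0.4002, 0.0986, 0.0453]
ee_rot: [0.846, 0.532, -0.001, 0.0]
ft_force: [-0.1, -0.3, -0.8]
t 22.52 p [0.4002 0.0986 0.0453] x [ 0.433  0.901 -0.001] y [ 0.901 -0.433  0.   ] z [-0.001 -0.001 -1.   ] F [-0.1 -0.3 -0.8] g 0.349 0.0
shift frac [ 0.0012 -0.0004  0.0009]
yaw frac -0.0021 deg -0.12
```

```bash
python3 -m crank '[[0,0,0,0],[0,0,0,0],[0,0,0,0],[0,0,0,0],[0,0,0,0]]' -1 60; python3 -m crank '[[0,0,-0.02,0],[0,0,-0.04,0],[0,0,-0.06,0],[0,0,-0.06,0]]'; python3 -c "
from h import *
c=snap('wrist','w8');cv2.imwrite('pics/w8b.png',cv2.resize(c['color'][:,:,::-1],(800,600)))"
```

```text
clock: 22.93
position: [0.4005, 0.0995, 0.0469]
ee_rot: [0.846, 0.533, 0.001, 0.0]
ft_force: [-0.2, -0.8, 5.1]
grip_width: 0.025
grasp_force: 60.7
clock: 23.27
position: [0.4006, 0.0998, 0.0719]
ee_rot: [0.846, 0.533, 0.001, -0.0]
ft_force: [0.4, -0.4, -2.1]
grip_width: 0.021
grasp_force: 59.6
```

View pics/w8b.png

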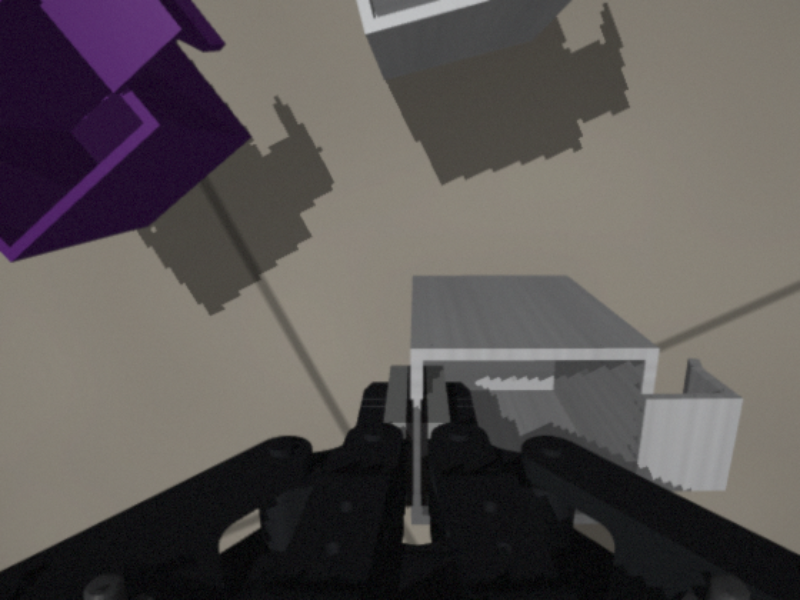

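```bash
python3 -m crank '[[0,0,-0.08,0],[0,0,-0.16,0],[0,0,-0.24,0],[0,0,-0.32,0],[0,0,-0.36,0]]' >/dev/null; python3 -m crank '[[0,0,0,0],[0,0,0,0]]' >/dev/null;  python3 -c "
from h import *
go([.564,-.0586,.215],[.9942,-.107])"
```

```text
t 23.9 p [0.3998 0.0995 0.2141] x [0.432 0.902 0.001] y [ 0.902 -0.432  0.   ] z [ 0.001  0.001 -1.   ] F [ 0.4 -0.3 -2.8] g 0.023 59.6
shift frac [-0.1789  0.5409 -0.0023]
yaw frac -0.3244 deg -19.46
```

```bash
python3 -m crank '[[-0.02,0.06,0,-0.06],[-0.04,0.12,0,-0.12],[-0.06,0.19,0,-0.18],[-0.085,0.26,0,-0.25],[-0.11,0.33,0,-0.324]]' >/dev/null;  python3 -m crank '[[0,0,0,0],[0,0,0,0]]' >/dev/null;  python3 -c "
from h import *
go([.564,-.0586,.215],[.9942,-.107])"
```

```text
t 24.48 p [0.4992 0.001  0.212 ] x [ 0.11   0.994 -0.003] y [ 0.994 -0.11  -0.003] z [-0.003 -0.002 -1.   ] F [ 0.3  0.8 -2.4] g 0.021 59.8
shift frac [-0.1301  0.1773 -0.0076]
yaw frac -0.0033 deg -0.2
```

```bash
python3 -m crank '[[-0.04,0.06,0,0],[-0.08,0.12,0,0],[-0.13,0.177,0,0],[-0.13,0.177,0,0],[-0.13,0.177,0,0]]' >/dev/null;  python3 -m crank '[[0,0,0,0],[0,0,0,0]]' >/dev/null;  python3 -c "
from h import *
go([.564,-.0586,.13],[.9942,-.107])
ex=np.array([.9942,-.107]);ey=np.array([.107,.9942]); w=snap('wrist','w9'); s=snap('side','s9')
cv2.imwrite('pics/s9c.png',cv2.resize(s['color'][120:260,180:330,::-1],(640,598),interpolation=cv2.INTER_CUBIC))"
```

```text
t 25.07 p [ 0.5637 -0.0554  0.2134] x [0.106 0.994 0.001] y [ 0.994 -0.106 -0.001] z [-0.001  0.001 -1.   ] F [-0.2  0.  -1.8] g 0.019 60.0
shift frac [-0.008   0.0019  0.2085]
yaw frac 0.0005 deg 0.03
```

```bash
python3 -m crank '[[-0.008,0.002,0.04,0],[-0.008,0.002,0.1,0],[-0.008,0.002,0.15,0],[-0.008,0.002,0.19,0],[-0.008,0.002,0.19,0]]'|sed -n 2,4p; python3 -m crank '[[0,0,0.015,0],[0,0,0.03,0],[0,0,0.045,0],[0,0,0.045,0]]'|sed -n 2,4p; python3 -m crank '[[0,0,0.015,0],[0,0,0.03,0],[0,0,0.03,0]]'|sed -n 2,4p
```

```text
position: [0.5628, -0.0588, 0.1351]
ee_rot: [0.744, 0.668, -0.002, -0.002]
ft_force: [-0.8, 0.5, -2.4]
position: [0.5647, -0.0598, 0.1194]
ee_rot: [0.744, 0.668, -0.0, -0.0]
ft_force: [0.2, -0.2, -2.4]
position: [0.5652, -0.0608, 0.1103]
ee_rot: [0.744, 0.668, 0.001, -0.0]
ft_force: [-15.2, 1.5, 34.6]
```

```bash
python3 -m crank '[[0,0,-0.03,0],[0,0,-0.05,0],[0,-0.008,-0.05,0],[0,-0.008,-0.05,0],[0,-0.008,-0.05,0]]'|sed -n 2,4p
python3 - <<'E'
from h import *
o,r=state(); s=snap('side','s10'); w=snap('wrist','w10')
cv2.imwrite('pics/s10c.png',cv2.resize(s['color'][120:270,170:330,::-1],(640,600),interpolation=cv2.INTER_CUBIC))
E
```

```text
position: [0.5614, -0.0595, 0.1275]
ee_rot: [0.744, 0.668, -0.0, -0.0]
ft_force: [-0.7, -0.3, -2.2]
t 26.58 p [ 0.5614 -0.0595  0.1275] x [0.107 0.994 0.   ] y [ 0.994 -0.107 -0.   ] z [-0.  0. -1.] F [-0.7 -0.3 -2.2] g 0.021 61.6
```

View pics/s10c.png

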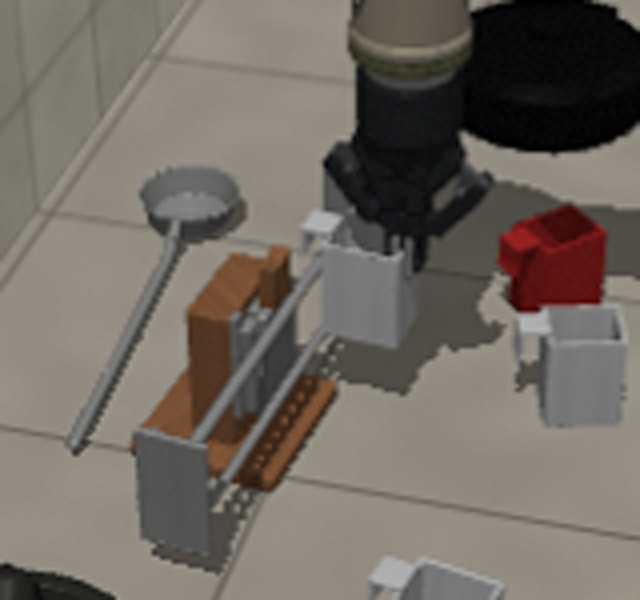

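```bash
python3 -m crank '[[0,0,0.012,0],[0,0,0.025,0],[0,0,0.03,0],[0,0,0.03,0]]'|sed -n 2,4p; python3 -m crank '[[0,0,0.008,0],[0,0,0.015,0],[0,0,0.015,0]]'|sed -n 2,4p; python3 -m crank '[[0,0,0.005,0],[0,0,0.01,0],[0,0,0.01,0]]'|sed -n 2,4p
```

```text
position: [0.5612, -0.0597, 0.1149]
ee_rot: [0.744, 0.668, -0.001, -0.0]
ft_force: [0.8, 0.4, -2.0]
position: [0.5615, -0.0597, 0.1094]
ee_rot: [0.744, 0.668, -0.0, -0.0]
ft_force: [-0.8, 0.5, -1.7]
position: [0.5616, -0.0597, 0.1056]
ee_rot: [0.744, 0.668, -0.0, -0.0]
ft_force: [-0.4, 0.1, -1.9]
```

Past the earlier snag. Continue until the crown seats.

```bash
python3 -m crank '[[0,0,0.005,0],[0,0,0.01,0],[0,0,0.01,0]]'|sed -n 2,4p; python3 -m crank '[[0,0,0.005,0],[0,0,0.007,0],[0,0,0.007,0]]'|sed -n 2,4p; python3 -m crank '[[0,0,0.004,0],[0,0,0.004,0],[0,0,0.004,0]]'|sed -n 2,4p
```

```text
position: [0.5615, -0.0597, 0.1016]
ee_rot: [0.744, 0.668, -0.0, -0.0]
ft_force: [0.1, -0.5, -2.1]
position: [0.5617, -0.0597, 0.099]
ee_rot: [0.744, 0.668, -0.0, -0.0]
ft_force: [-0.4, 0.4, -2.0]
position: [0.5617, -0.0597, 0.0975]
ee_rot: [0.744, 0.668, -0.0, -0.0]
ft_force: [0.1, -0.1, -2.0]
```

```bash
python3 -m crank '[[0,0,0.004,0],[0,0,0.004,0],[0,0,0.004,0]]'|sed -n 2,4p; python3 -m crank '[[0,0,0.004,0],[0,0,0.004,0],[0,0,0.004,0]]'|sed -n 2,4p; python3 -m crank '[[0,0,0.004,0],[0,0,0.004,0],[0,0,0.004,0]]'|sed -n 2,4p
```

```text
position: [0.5618, -0.0597, 0.096]
ee_rot: [0.744, 0.668, 0.0, -0.0]
ft_force: [-1.2, -0.7, -2.0]
position: [0.562, -0.0598, 0.0949]
ee_rot: [0.744, 0.668, 0.0, 0.0]
ft_force: [-3.4, 0.8, 5.1]
position: [0.5622, -0.0598, 0.0938]
ee_rot: [0.744, 0.668, 0.001, 0.0]
ft_force: [-6.4, 1.4, 10.2]
```

```bash
python3 -m crank '[[0,0,-0.003,0],[0,0,-0.003,0]]'|sed -n 4p; python3 -m crank '[[0,0,0,0],[0,0,0,0],[0,0,0,0],[0,0,0,0]]' -0.3|sed -n 2,6p; python3 -m crank '[[0,0,-0.04,0],[0,0,-0.1,0],[0,0,-0.18,0],[0,0,-0.27,0],[0,0,-0.3,0]]'|sed -n 2,4p
python3 - <<'E'
from h import *
import h
# hung-cup check: cup frame offset z = .046 (no lean)
o,r=state()
def hung(c,p0,z):
    h.BR=BR0+[0,0,z]; h.DK=DK0+[0,0,z]; q=cup(c,p0,.012); h.BR=BR0;h.DK=DK0; return q
BR0,DK0=h.BR.copy(),h.DK.copy()
s=snap('side','s11')
for z in (0.03,.04,.046,.05,.06): print(z); hung(s,(.59,-.062,-.108),z)
t=snap('top','t11')
for k in 'ABD': cup(t,CU[k]); cup(s,CU[k])
E
```

```text
ft_force: [-2.5, 0.3, 5.7]
position: [0.5617, -0.0597, 0.0939]
ee_rot: [0.744, 0.668, -0.0, -0.0]
ft_force: [-0.6, -0.1, -1.0]
grip_width: 0.35
grasp_force: 0.0
position: [0.5634, -0.0604, 0.2186]
ee_rot: [0.744, 0.668, 0.002, 0.002]
ft_force: [0.7, 0.1, 0.3]
t 29.93 p [ 0.5634 -0.0604  0.2186] x [0.108 0.994 0.001] y [ 0.994 -0.108  0.005] z [ 0.005  0.    -1.   ] F [0.7 0.1 0.3] g 0.35 0.0
0.03
cup [ 0.596  -0.0882] yaw -10.6 score 28.6
0.04
cup [ 0.5923 -0.0741] yaw -10.8 score 28.9
0.046
cup [ 0.5902 -0.0661] yaw -10.2 score 29.0
0.05
cup [ 0.5887 -0.0607] yaw -9.8 score 29.0
0.06
cup [ 0.5852 -0.0465] yaw -10.5 score 29.0
cup [0.4885 0.3341] yaw 24.6 score 39.3
cup [0.4888 0.3342] yaw 24.6 score 31.4
cup [0.4656 0.2108] yaw -11.0 score 35.0
cup [0.4667 0.2103] yaw -11.1 score 30.1
cup [ 0.4526 -0.1197] yaw -18.3 score 13.6
cup [ 0.4755 -0.1373] yaw 101.2 score 59.7
```

```bash
python3 -c "
from h import *
go([.4031,-.1129,.22],[.955,.296])"
```

```text
t 30.03 p [ 0.5632 -0.0599  0.2166] x [0.108 0.994 0.001] y [ 0.994 -0.108  0.005] z [ 0.005  0.001 -1.   ] F [ 0.5  0.  -1.3] g 0.349 0.0
shift frac [-0.1748 -0.3836 -0.0106]
yaw frac -0.3899 deg -23.39
```

```bash
python3 -m crank '[[-0.04,-0.09,-0.01,-0.08],[-0.08,-0.17,-0.01,-0.16],[-0.12,-0.26,-0.01,-0.24],[-0.15,-0.33,-0.01,-0.32],[-0.175,-0.383,-0.01,-0.39]]' >/dev/null;  python3 -m crank '[[0,0,0,0],[0,0,0,0],[0,0,0,0]]' >/dev/null;  python3 -c "
from h import *
w=snap('wrist','w12');p=cup(w,CU['D']);cup(snap('side','s12'),CU['D'],.01); e=np.array([np.cos(p[2]),np.sin(p[2])]); w=p[:2]-.0285*e; print(w); go([*w,.1],e)"
```

```text
cup [ 0.4313 -0.1026] yaw 17.4 score 64.3
cup [ 0.4301 -0.1068] yaw 19.8 score 32.8
[ 0.40413867 -0.1110886 ]
t 30.8 p [ 0.4024 -0.1124  0.2176] x [-0.296  0.955 -0.001] y [ 0.955  0.296 -0.001] z [-0.001 -0.001 -1.   ] F [0.6 0.5 0.9] g 0.351 0.0
shift frac [0.0021 0.0055 0.294 ]
yaw frac -0.003 deg -0.18
```

```bash
python3 -m crank '[[0.002,0.005,0.08,0],[0.002,0.005,0.17,0],[0.002,0.005,0.24,0],[0.002,0.005,0.27,0],[0.002,0.005,0.27,0]]'|sed -n 2,4p; python3 -m crank '[[0,0,0.04,0],[0,0,0.08,0],[0,0,0.12,0],[0,0,0.15,0],[0,0,0.16,0]]'|sed -n 2,4p; python3 -m crank '[[0,0,0,0],[0,0,0,0]]' | sed -n 2,4p; python3 -c "
from h import *
go([.4041,-.1111,.045],[.9545,.298])"
```

```text
position: [0.4019, -0.1114, 0.1073]
ee_rot: [0.593, 0.805, -0.003, -0.001]
ft_force: [0.1, 0.5, 0.9]
position: [0.4036, -0.1114, 0.0453]
ee_rot: [0.593, 0.805, -0.001, -0.0]
ft_force: [-1.0, -0.6, -0.3]
position: [0.4042, -0.1116, 0.0467]
ee_rot: [0.593, 0.805, -0.0, 0.0]
ft_force: [0.4, -0.2, 0.5]
t 31.8 p [ 0.4042 -0.1116  0.0467] x [-0.296  0.955 -0.001] y [0.955 0.296 0.   ] z [ 0.    -0.001 -1.   ] F [ 0.4 -0.2  0.5] g 0.352 0.0
shift frac [0.0013 0.0001 0.0043]
yaw frac -0.0019 deg -0.11
```

Close, lift, and go toward slot −130.

```bash
python3 -m crank '[[0,0,0,0],[0,0,0,0],[0,0,0,0],[0,0,0,0],[0,0,0,0]]' -1 60; python3 -m crank '[[0,0,-0.03,0],[0,0,-0.06,0],[0,0,-0.13,0],[0,0,-0.22,0],[0,0,-0.3,0]]' >/dev/null; python3 -m crank '[[0,0,-0.08,0],[0,0,-0.12,0],[0,0,-0.12,0],[0,0,-0.12,0]]';  python3 -c "
from h import *
go([.5542,-.1259,.215],[.9942,-.107])"
```

```text
clock: 32.22
position: [0.4041, -0.1114, 0.0466]
ee_rot: [0.593, 0.805, 0.001, 0.0]
ft_force: [-1.4, 0.0, 7.5]
grip_width: 0.019
grasp_force: 61.1
clock: 32.97
position: [0.4038, -0.1114, 0.2142]
ee_rot: [0.593, 0.805, 0.001, 0.0]
ft_force: [-1.2, -0.1, -2.3]
grip_width: 0.022
grasp_force: 59.6
t 32.97 p [ 0.4038 -0.1114  0.2142] x [-0.296  0.955  0.001] y [0.955 0.296 0.002] z [ 0.001  0.001 -1.   ] F [-1.2 -0.1 -2.3] g 0.022 59.6
shift frac [-0.1459  0.3485 -0.0014]
yaw frac 0.3895 deg 23.37
```

```bash
python3 -m crank '[[-0.03,0.07,0,0.08],[-0.06,0.14,0,0.16],[-0.09,0.21,0,0.24],[-0.12,0.28,0,0.32],[-0.146,0.348,0,0.39]]' >/dev/null;  python3 -m crank '[[0,0,0,0],[0,0,0,0],[0,0,0,0],[0,0,0,0]]' >/dev/null;  python3 -c "
from h import *
go([.5542,-.1259,.1275],[.9942,-.107])"
```

```text
t 33.72 p [ 0.5527 -0.1265  0.2136] x [0.108 0.994 0.001] y [ 0.994 -0.108 -0.001] z [-0.001  0.001 -1.   ] F [-0.1 -0.5 -1.6] g 0.023 59.7
shift frac [0.0017 0.0037 0.2152]
yaw frac -0.0011 deg -0.07
```

```bash
python3 -m crank '[[0.002,0.002,0.04,0],[0.002,0.002,0.1,0],[0.002,0.002,0.16,0],[0.002,0.002,0.21,0],[0.002,0.002,0.21,0]]'|sed -n 2,4p; python3 -m crank '[[0,0,0,0],[0,0,0,0],[0,0,0,0]]' |sed -n 2,4p; python3 -m crank '[[0,0,0.01,0],[0,0,0.02,0],[0,0,0.03,0],[0,0,0.03,0],[0,0,0.03,0]]'|sed -n 2,4p; python3 -m crank '[[0,0,0.006,0],[0,0,0.012,0],[0,0,0.018,0],[0,0,0.018,0]]'|sed -n 2,4p
```

```text
position: [0.552, -0.1244, 0.1271]
ee_rot: [0.744, 0.668, -0.001, -0.002]
ft_force: [-1.1, 0.3, -1.3]
position: [0.5555, -0.1255, 0.1318]
ee_rot: [0.744, 0.668, 0.001, 0.001]
ft_force: [0.8, -0.5, -2.0]
position: [0.5545, -0.1253, 0.1177]
ee_rot: [0.744, 0.668, -0.0, -0.0]
ft_force: [0.4, 0.5, -1.3]
position: [0.5545, -0.1253, 0.1103]
ee_rot: [0.744, 0.668, -0.0, -0.0]
ft_force: [0.2, -0.2, -1.2]
```

```bash
python3 -m crank '[[0,0,0.008,0],[0,0,0.016,0],[0,0,0.016,0],[0,0,0.016,0]]'|sed -n 2,4p; python3 -m crank '[[0,0,0.006,0],[0,0,0.012,0],[0,0,0.012,0]]'|sed -n 2,4p; python3 -m crank '[[0,0,0.006,0],[0,0,0.006,0],[0,0,0.006,0]]'|sed -n 2,4p;  python3 -m crank '[[0,0,0.004,0],[0,0,0.004,0],[0,0,0.004,0]]'|sed -n 2,4p
```

```text
position: [0.5546, -0.1253, 0.1042]
ee_rot: [0.744, 0.668, -0.0, -0.0]
ft_force: [0.4, 0.4, -2.1]
position: [0.5545, -0.1252, 0.0991]
ee_rot: [0.744, 0.668, -0.0, -0.0]
ft_force: [0.2, -0.5, -1.8]
position: [0.5546, -0.1253, 0.0971]
ee_rot: [0.744, 0.668, -0.0, -0.0]
ft_force: [-0.8, -0.5, -1.5]
position: [0.5548, -0.1253, 0.0956]
ee_rot: [0.744, 0.668, 0.0, 0.0]
ft_force: [0.2, 0.4, -1.9]
```

```bash
python3 -m crank '[[0,0,0.004,0],[0,0,0.004,0],[0,0,0.004,0]]'|sed -n 2,4p; python3 -m crank '[[0,0,0.003,0],[0,0,0.003,0],[0,0,0.003,0]]'|sed -n 2,4p
```

```text
position: [0.555, -0.1254, 0.0945]
ee_rot: [0.744, 0.668, 0.0, 0.0]
ft_force: [-2.2, 1.0, 5.3]
position: [0.5552, -0.1255, 0.0937]
ee_rot: [0.744, 0.668, 0.001, 0.0]
ft_force: [-4.1, 1.3, 8.4]
```

Seated. Release, lift, then move toward cup B.

```bash
python3 -m crank '[[0,0,-0.003,0],[0,0,-0.003,0]]'|sed -n 4p; python3 -m crank '[[0,0,0,0],[0,0,0,0],[0,0,0,0],[0,0,0,0]]' -0.3|sed -n 2,6p; python3 -m crank '[[0,0,-0.04,0],[0,0,-0.1,0],[0,0,-0.18,0],[0,0,-0.27,0],[0,0,-0.3,0]]'|sed -n 2,4p
python3 - <<'E'
from h import *
import h
B,D=BR.copy(),DK.copy()
s=snap('side','s13');t=snap('top','t13')
for k in 'AB': cup(t,CU[k]); cup(s,CU[k])
h.BR=B+[0,0,.047];h.DK=D+[0,0,.047]; print('hung')
for p in ((.589,-.062,-.108),(.5815,-.128,-.108)): cup(s,p,.01); cup(t,p,.01)
p=(.4656,.2106,-.193); e=np.array([np.cos(p[2]),np.sin(p[2])]); w=p[:2]-.0285*e; print(w); go([*w,.22],e)
E
```

```text
ft_force: [-2.3, 0.4, 4.4]
position: [0.5546, -0.1252, 0.0938]
ee_rot: [0.744, 0.668, -0.0, -0.0]
ft_force: [-0.1, 0.2, -0.1]
grip_width: 0.351
grasp_force: 0.0
position: [0.5562, -0.1262, 0.2185]
ee_rot: [0.744, 0.668, 0.002, 0.002]
ft_force: [0.3, -0.8, 0.4]
cup [0.4884 0.3341] yaw 24.9 score 39.5
cup [0.4888 0.3341] yaw 24.6 score 31.4
cup [0.4655 0.2106] yaw -10.8 score 35.0
cup [0.4666 0.2104] yaw -11.4 score 29.9
hung
cup [ 0.5897 -0.0647] yaw -10.1 score 25.4
cup [ 0.5874 -0.0661] yaw -4.5 score 35.7
cup [ 0.5829 -0.1301] yaw -8.6 score 27.4
cup [ 0.4998 -0.1616] yaw 84.2 score 9.2
[0.43762915 0.21606642]
t 37.73 p [ 0.556  -0.1257  0.2164] x [0.108 0.994 0.001] y [ 0.994 -0.108  0.004] z [ 0.004  0.    -1.   ] F [-0.2  0.3 -1.2] g 0.35 0.0
shift frac [ 0.8176 -0.3861 -0.01  ]
yaw frac 0.0814 deg 4.88
```

```bash
python3 -m crank '[[0.09,-0.04,-0.01,0.08],[0.18,-0.08,-0.01,0.08],[0.27,-0.13,-0.01,0.08],[0.36,-0.17,-0.01,0.08],[0.45,-0.21,-0.01,0.08]]' >/dev/null;  python3 -c "
from h import *
go([.4376,.2161,.22],[.9814,-.192])"
```

```text
t 38.15 p [0.4889 0.0644 0.2169] x [ 0.19   0.982 -0.   ] y [ 0.982 -0.19  -0.001] z [-0.001 -0.    -1.   ] F [ 1.2  0.7 -0.1] g 0.354 0.0
shift frac [ 0.348  -0.1981 -0.0077]
yaw frac 0.002 deg 0.12
```

```bash
python3 -m crank '[[0.09,-0.05,0,0],[0.18,-0.1,0,0],[0.26,-0.15,0,0],[0.348,-0.198,0,0],[0.348,-0.198,0,0]]' >/dev/null; python3 -m crank '[[0,0,0,0],[0,0,0,0],[0,0,0,0]]' >/dev/null;  python3 -c "
from h import *
w=snap('wrist','w14');p=cup(w,(.4656,.2106,-.193)); e=np.array([np.cos(p[2]),np.sin(p[2])]); w=p[:2]-.0285*e; print(w); go([*w,.045],e)"
```

```text
cup [0.466  0.2127] yaw -11.4 score 62.4
[0.43806635 0.21827717]
t 38.87 p [0.4397 0.2131 0.2176] x [ 0.193  0.981 -0.   ] y [ 0.981 -0.193 -0.   ] z [-0. -0. -1.] F [ 0.  -0.1 -0.6] g 0.347 0.0
shift frac [ 0.0123 -0.0062  0.4315]
yaw frac 0.0047 deg 0.28
```

```bash
python3 -m crank '[[0.012,-0.006,0.08,0],[0.012,-0.006,0.17,0],[0.012,-0.006,0.24,0],[0.012,-0.006,0.27,0],[0.012,-0.006,0.27,0]]'|sed -n 2,4p; python3 -m crank '[[0,0,0.04,0],[0,0,0.08,0],[0,0,0.12,0],[0,0,0.15,0],[0,0,0.16,0]]'|sed -n 2,4p; python3 -m crank '[[0,0,0,0],[0,0,0,0]]' | sed -n 2,4p;  python3 -m crank '[[0,0,0,0],[0,0,0,0],[0,0,0,0],[0,0,0,0],[0,0,0,0]]' -1 60; python3 -m crank '[[0,0,-0.03,0],[0,0,-0.06,0],[0,0,-0.13,0],[0,0,-0.22,0],[0,0,-0.3,0]]' >/dev/null; python3 -m crank '[[0,0,-0.08,0],[0,0,-0.12,0],[0,0,-0.12,0],[0,0,-0.12,0]]';  python3 -c "
from h import *
go([.5747,.0649,.215],[.9942,-.107])"
```

```text
position: [0.4366, 0.2175, 0.1073]
ee_rot: [0.772, 0.636, -0.002, 0.0]
ft_force: [-0.5, 0.2, 0.3]
position: [0.438, 0.2189, 0.0456]
ee_rot: [0.772, 0.636, -0.0, 0.0]
ft_force: [-0.0, -0.5, -0.5]
position: [0.4386, 0.2196, 0.047]
ee_rot: [0.772, 0.636, 0.001, 0.0]
ft_force: [0.5, 0.3, 0.1]
clock: 40.28
position: [0.4384, 0.22, 0.047]
ee_rot: [0.772, 0.636, 0.001, -0.0]
ft_force: [-1.0, -1.1, 7.0]
grip_width: 0.02
grasp_force: 59.4
clock: 41.03
position: [0.438, 0.2198, 0.2145]
ee_rot: [0.771, 0.636, 0.001, -0.0]
ft_force: [0.4, -0.1, -2.4]
grip_width: 0.021
grasp_force: 58.9
t 41.03 p [0.438  0.2198 0.2145] x [0.19  0.982 0.002] y [ 0.982 -0.19   0.   ] z [ 0.001  0.002 -1.   ] F [ 0.4 -0.1 -2.4] g 0.021 58.9
shift frac [-0.3151  0.4091 -0.0016]
yaw frac -0.0804 deg -4.82
```

```bash
python3 -m crank '[[-0.06,0.08,0,-0.02],[-0.12,0.16,0,-0.04],[-0.18,0.23,0,-0.06],[-0.24,0.31,0,-0.08],[-0.3,0.39,0,-0.08]]' >/dev/null;  python3 -m crank '[[0,0,0,0],[0,0,0,0],[0,0,0,0]]' >/dev/null;  python3 -c "
from h import *
go([.5747,.0649,.1275],[.9942,-.107])"
```

```text
t 41.7 p [0.5674 0.0718 0.2123] x [ 0.108  0.994 -0.001] y [ 0.994 -0.108 -0.002] z [-0.003 -0.001 -1.   ] F [-0.5  0.6 -2.3] g 0.02 59.7
shift frac [-0.015   0.0207  0.2121]
yaw frac -0.0014 deg -0.08
```

```bash
python3 -m crank '[[-0.015,0.019,0.03,0],[-0.015,0.019,0.08,0],[-0.015,0.019,0.14,0],[-0.015,0.019,0.19,0],[-0.015,0.019,0.21,0]]'|sed -n 2,4p; python3 -m crank '[[0,0,0,0],[0,0,0,0],[0,0,0,0]]' |sed -n 2,4p; python3 -c "
from h import *
go([.5747,.0649,.1275],[.9942,-.107])"
```

```text
position: [0.5726, 0.067, 0.1268]
ee_rot: [0.743, 0.669, -0.002, -0.001]
ft_force: [-0.6, -0.4, -2.0]
position: [0.5756, 0.0658, 0.1313]
ee_rot: [0.744, 0.668, 0.001, 0.0]
ft_force: [0.2, 0.0, -2.1]
t 42.37 p [0.5756 0.0658 0.1313] x [0.107 0.994 0.001] y [ 0.994 -0.107  0.002] z [ 0.002  0.001 -1.   ] F [ 0.2  0.  -2.1] g 0.022 59.6
shift frac [-0.0026 -0.0021  0.0094]
yaw frac 0.0002 deg 0.01
```

```bash
python3 -m crank '[[-0.002,-0.002,0.01,0],[-0.002,-0.002,0.02,0],[-0.002,-0.002,0.03,0],[-0.002,-0.002,0.03,0],[-0.002,-0.002,0.03,0]]'|sed -n 2,4p; python3 -m crank '[[0,0,0.006,0],[0,0,0.012,0],[0,0,0.018,0],[0,0,0.018,0]]'|sed -n 2,4p; python3 -m crank '[[0,0,0.008,0],[0,0,0.016,0],[0,0,0.016,0],[0,0,0.016,0]]'|sed -n 2,4p;  python3 -m crank '[[0,0,0.006,0],[0,0,0.012,0],[0,0,0.012,0]]'|sed -n 2,4p
```

```text
position: [0.574, 0.0646, 0.1178]
ee_rot: [0.744, 0.668, -0.0, -0.0]
ft_force: [0.3, -1.0, -1.9]
position: [0.5739, 0.0646, 0.1102]
ee_rot: [0.744, 0.668, -0.0, -0.0]
ft_force: [-0.8, -0.1, -1.4]
position: [0.574, 0.0646, 0.1041]
ee_rot: [0.744, 0.668, -0.0, -0.0]
ft_force: [0.5, -0.1, -1.7]
position: [0.5739, 0.0646, 0.0991]
ee_rot: [0.744, 0.668, -0.0, -0.0]
ft_force: [-0.5, 0.5, -1.9]
```

```bash
python3 -m crank '[[0,0,0.006,0],[0,0,0.01,0],[0,0,0.01,0]]'|sed -n 2,4p;  python3 -m crank '[[0,0,0.004,0],[0,0,0.004,0],[0,0,0.004,0]]'|sed -n 2,4p; python3 -m crank '[[0,0,0.003,0],[0,0,0.003,0],[0,0,0.003,0]]'|sed -n 2,4p
```

```text
position: [0.5744, 0.0646, 0.0956]
ee_rot: [0.744, 0.668, 0.0, 0.0]
ft_force: [-1.5, 1.1, 0.7]
position: [0.5746, 0.0647, 0.0947]
ee_rot: [0.744, 0.668, 0.001, 0.0]
ft_force: [-4.8, 0.4, 6.6]
position: [0.5748, 0.0647, 0.0939]
ee_rot: [0.744, 0.668, 0.001, 0.0]
ft_force: [-6.5, 0.6, 11.0]
```

```bash
python3 -m crank '[[0,0,-0.003,0],[0,0,-0.003,0]]'|sed -n 4p; python3 -m crank '[[0,0,0,0],[0,0,0,0],[0,0,0,0],[0,0,0,0]]' -0.3|sed -n 2,6p; python3 -m crank '[[0,0,-0.04,0],[0,0,-0.1,0],[0,0,-0.18,0],[0,0,-0.27,0],[0,0,-0.3,0]]'|sed -n 2,4p
python3 - <<'E'
from h import *
import h
B,D=BR.copy(),DK.copy()
s=snap('side','s15');t=snap('top','t15')
p=cup(t,CU['A']); cup(s,CU['A'])
e=np.array([np.cos(p[2]),np.sin(p[2])]); w=p[:2]-.0285*e; print(w); go([*w,.22],e)
h.BR=B+[0,0,.047];h.DK=D+[0,0,.047]; print('hung')
for q in ((.602,.062,-.108),(.589,-.062,-.108),(.5815,-.128,-.108)): cup(s,q,.01); cup(t,q,.01)
E
```

```text
ft_force: [-3.3, -0.3, 7.7]
position: [0.5742, 0.0646, 0.0939]
ee_rot: [0.744, 0.668, -0.0, -0.0]
ft_force: [0.2, -0.1, 0.4]
grip_width: 0.354
grasp_force: 0.0
position: [0.5759, 0.0642, 0.2186]
ee_rot: [0.744, 0.668, 0.002, 0.001]
ft_force: [1.3, 0.0, -0.0]
cup [0.4886 0.3342] yaw 24.6 score 39.4
cup [0.4888 0.334 ] yaw 24.7 score 31.8
[0.46271046 0.32234635]
t 45.47 p [0.5756 0.0646 0.2165] x [0.108 0.994 0.002] y [ 0.994 -0.108  0.004] z [ 0.004  0.002 -1.   ] F [-0.3  0.8 -0.3] g 0.353 0.0
shift frac [ 0.6103 -0.3499 -0.0088]
yaw frac -0.5138 deg -30.83
hung
cup [0.6019 0.0585] yaw -8.6 score 31.3
cup [0.6003 0.0569] yaw -16.4 score 8.7
cup [ 0.5988 -0.0648] yaw 5.1 score 12.2
cup [ 0.6014 -0.0434] yaw -47.0 score 30.5
cup [ 0.5935 -0.1499] yaw 27.3 score 17.6
cup [ 0.6025 -0.1333] yaw -2.1 score 11.5
```

```bash
python3 -m crank '[[0.08,-0.05,-0.01,-0.09],[0.17,-0.1,-0.01,-0.19],[0.26,-0.15,-0.01,-0.29],[0.35,-0.2,-0.01,-0.39],[0.44,-0.25,-0.01,-0.5]]' >/dev/null;  python3 -c "
from h import *
go([.4627,.3223,.22],[.909,.4163])"
```

```text
t 45.88 p [0.492  0.2519 0.2168] x [-0.409  0.913  0.   ] y [ 0.913  0.409 -0.001] z [-0.001 -0.    -1.   ] F [0.5 1.2 0.2] g 0.345 0.0
shift frac [ 0.1906  0.005  -0.008 ]
yaw frac -0.0081 deg -0.49
```

```bash
python3 -m crank '[[0.08,0,0,-0.01],[0.15,0,0,-0.01],[0.18,0,0,-0.01],[0.18,0,0,-0.01]]' >/dev/null; python3 -m crank '[[0,0,0,0],[0,0,0,0],[0,0,0,0]]' >/dev/null;  python3 -c "
from h import *
w=snap('wrist','w16');p=cup(w,(.4886,.3342,.43)); e=np.array([np.cos(p[2]),np.sin(p[2])]); w=p[:2]-.0285*e; print(w); go([*w,.045],e)
import h
s=snap('side','s16');t=snap('top','t16')
h.BR=BR+[0,0,.047];h.DK=DK+[0,0,.047]; print('hung')
for q in ((.602,.062,-.108),(.589,-.062,-.108),(.5815,-.128,-.108)): cup(s,q,.01); cup(t,q,.01)
"
```

```text
cup [0.4895 0.336 ] yaw 24.9 score 66.1
[0.46361878 0.32397369]
t 46.52 p [0.4655 0.3146 0.2179] x [-0.411  0.912 -0.   ] y [0.912 0.411 0.   ] z [ 0. -0. -1.] F [0.  0.7 0.2] g 0.348 0.0
shift frac [0.0234 0.0054 0.4323]
yaw frac -0.0109 deg -0.65
hung
cup [0.6008 0.058 ] yaw -8.1 score 33.3
cup [0.6002 0.0577] yaw -5.7 score 37.6
cup [ 0.5903 -0.0704] yaw -2.8 score 40.2
cup [ 0.5876 -0.0654] yaw -5.3 score 37.4
cup [ 0.6239 -0.1563] yaw -1.4 score 18.4
cup [ 0.5819 -0.1303] yaw -5.2 score 33.7
```

```bash
python3 -m crank '[[0.023,0.005,0.08,-0.01],[0.023,0.005,0.17,-0.01],[0.023,0.005,0.24,-0.01],[0.023,0.005,0.27,-0.01],[0.023,0.005,0.27,-0.01]]'|sed -n 2,4p; python3 -m crank '[[0,0,0.04,0],[0,0,0.08,0],[0,0,0.12,0],[0,0,0.15,0],[0,0,0.16,0]]'|sed -n 2,4p; python3 -m crank '[[0,0,0,0],[0,0,0,0]]' | sed -n 2,4p;  python3 -m crank '[[0,0,0,0],[0,0,0,0],[0,0,0,0],[0,0,0,0],[0,0,0,0]]' -1 60; python3 -m crank '[[0,0,-0.03,0],[0,0,-0.06,0],[0,0,-0.13,0],[0,0,-0.22,0],[0,0,-0.3,0]]' >/dev/null; python3 -m crank '[[0,0,-0.08,0],[0,0,-0.12,0],[0,0,-0.12,0],[0,0,-0.12,0]]';  python3 -c "
from h import *
go([.582,.1326,.215],[.9942,-.107])"
```

```text
position: [0.4615, 0.324, 0.1076]
ee_rot: [0.537, 0.843, -0.002, -0.0]
ft_force: [0.7, 0.0, 0.5]
position: [0.4628, 0.3254, 0.0458]
ee_rot: [0.537, 0.843, -0.0, -0.0]
ft_force: [-0.6, 0.1, 0.8]
position: [0.4633, 0.3257, 0.0471]
ee_rot: [0.537, 0.843, 0.001, 0.0]
ft_force: [-0.5, 0.8, -0.4]
clock: 48.03
position: [0.463, 0.3257, 0.0468]
ee_rot: [0.537, 0.844, 0.001, 0.0]
ft_force: [-1.8, -1.0, 6.4]
grip_width: 0.018
grasp_force: 60.8
clock: 48.78
position: [0.4629, 0.3255, 0.2154]
ee_rot: [0.537, 0.843, 0.001, 0.0]
ft_force: [0.0, -0.3, -2.1]
grip_width: 0.022
grasp_force: 59.7
t 48.78 p [0.4629 0.3255 0.2154] x [-0.423  0.906  0.001] y [0.906 0.423 0.002] z [ 0.001  0.002 -1.   ] F [ 0.  -0.3 -2.1] g 0.022 59.7
shift frac [-5.63e-01  6.57e-02  3.00e-04]
yaw frac 0.5194 deg 31.16
```

```bash
python3 -m crank '[[-0.08,0.01,0,0.09],[-0.16,0.02,0,0.18],[-0.25,0.03,0,0.28],[-0.34,0.04,0,0.38],[-0.42,0.05,0,0.48]]' >/dev/null;  python3 -m crank '[[0,0,0,0.04],[0,0,0,0.04],[0,0,0,0.04]]' >/dev/null;  python3 -c "
from h import *
go([.582,.1326,.2],[.9942,-.107])"
```

```text
t 49.45 p [0.5511 0.1818 0.2129] x [ 0.106  0.994 -0.001] y [ 0.994 -0.106 -0.002] z [-0.002 -0.001 -1.   ] F [-0.1  0.6 -1.5] g 0.019 59.7
shift frac [-0.1141  0.09    0.0321]
yaw frac 0.001 deg 0.06
```

```bash
python3 -m crank '[[-0.05,0.04,0,0],[-0.1,0.08,0.03,0],[-0.114,0.089,0.09,0],[-0.114,0.089,0.15,0],[-0.114,0.089,0.21,0]]'|sed -n 2,4p; python3 -m crank '[[0,0,0,0],[0,0,0,0],[0,0,0,0]]' |sed -n 2,4p; python3 -c "
from h import *
go([.582,.1326,.1275],[.9942,-.107])"
```

```text
position: [0.5817, 0.1333, 0.1285]
ee_rot: [0.743, 0.669, -0.0, -0.0]
ft_force: [0.4, 0.6, -0.8]
position: [0.5825, 0.1334, 0.1311]
ee_rot: [0.743, 0.669, 0.0, 0.0]
ft_force: [0.1, -1.8, -0.8]
t 50.12 p [0.5825 0.1334 0.1311] x [0.105 0.994 0.001] y [ 0.994 -0.105  0.001] z [ 0.001  0.001 -1.   ] F [ 0.1 -1.8 -0.8] g 0.02 59.7
shift frac [-0.0022 -0.0012  0.0091]
yaw frac 0.0015 deg 0.09
```

```bash
python3 -m crank '[[-0.002,-0.001,0.01,0],[-0.002,-0.001,0.02,0],[-0.002,-0.001,0.03,0],[-0.002,-0.001,0.03,0],[-0.002,-0.001,0.03,0]]'|sed -n 2,4p; python3 -m crank '[[0,0,0.006,0],[0,0,0.012,0],[0,0,0.018,0],[0,0,0.018,0]]'|sed -n 2,4p; python3 -m crank '[[0,0,0.008,0],[0,0,0.016,0],[0,0,0.016,0],[0,0,0.016,0]]'|sed -n 2,4p;  python3 -m crank '[[0,0,0.006,0],[0,0,0.012,0],[0,0,0.012,0]]'|sed -n 2,4p;  python3 -m crank '[[0,0,0.006,0],[0,0,0.006,0],[0,0,0.006,0]]'|sed -n 2,4p
```

```text
position: [0.5817, 0.1317, 0.1179]
ee_rot: [0.744, 0.668, -0.0, -0.0]
ft_force: [1.1, -0.7, -1.2]
position: [0.5816, 0.1316, 0.1102]
ee_rot: [0.744, 0.668, -0.0, -0.0]
ft_force: [-0.9, 0.4, -1.5]
position: [0.5817, 0.1316, 0.1042]
ee_rot: [0.744, 0.668, -0.0, -0.0]
ft_force: [-0.0, -0.1, -2.0]
position: [0.5816, 0.1317, 0.0991]
ee_rot: [0.744, 0.668, -0.0, -0.0]
ft_force: [0.2, 0.0, -2.1]
position: [0.5818, 0.1317, 0.0971]
ee_rot: [0.744, 0.668, -0.0, -0.0]
ft_force: [0.3, 0.5, -1.8]
```

```bash
python3 -m crank '[[0,0,0.004,0],[0,0,0.004,0],[0,0,0.004,0]]'|sed -n 2,4p;  python3 -m crank '[[0,0,0.004,0],[0,0,0.004,0],[0,0,0.004,0]]'|sed -n 2,4p; python3 -m crank '[[0,0,0.002,0],[0,0,0.002,0],[0,0,0.002,0]]'|sed -n 2,4p
```

```text
position: [0.582, 0.1317, 0.0958]
ee_rot: [0.744, 0.668, 0.0, 0.0]
ft_force: [0.5, -0.2, -0.3]
position: [0.5823, 0.1318, 0.0947]
ee_rot: [0.744, 0.668, 0.001, 0.0]
ft_force: [-2.8, 0.4, 6.2]
position: [0.5824, 0.1318, 0.0942]
ee_rot: [0.744, 0.668, 0.001, 0.0]
ft_force: [-3.0, -0.3, 8.9]
```

Seated. Release, lift, back well away from the rail, then check all four cups and the rail.

```bash
python3 -m crank '[[0,0,-0.003,0],[0,0,-0.003,0]]'|sed -n 4p; python3 -m crank '[[0,0,0,0],[0,0,0,0],[0,0,0,0],[0,0,0,0]]' -0.3|sed -n 2,6p; python3 -m crank '[[0,0,-0.04,0],[0,0,-0.1,0],[0,0,-0.18,0],[0,0,-0.27,0],[0,0,-0.35,0]]'|sed -n 2,4p; python3 -m crank '[[0.08,-0.05,0,0],[0.17,-0.1,0,0],[0.26,-0.15,0,0],[0.35,-0.2,0,0],[0.44,-0.22,0,0]]' >/dev/null; python3 -m crank '[[0.08,0,0,0],[0.17,0,0,0],[0.25,0,0,0],[0.25,0,0,0]]' |sed -n 2,4p
python3 - <<'E'
from h import *
import h
s=snap('side','s17');t=snap('top','t17'); w=load('w3')
B,D=BR.copy(),DK.copy()
h.BR=B+[0,0,.047];h.DK=D+[0,0,.047]
for q in ((.609,.127,-.108),(.601,.059,-.108),(.589,-.062,-.108),(.5815,-.128,-.108)): cup(s,q,.01); cup(t,q,.01)
# rail height: compare side picture tab/rail patch with s13/s3 (after press)
for r in ('s5','s13'):
    a=load(r)['color'][180:215,222:245].astype(int); b=s['color'][180:215,222:245].astype(int); print(r,np.abs(a-b).mean())
g=lambda f:load(f)['color'].astype(int)
d=np.abs(g('t17')-g('top0')).max(2)>40
n,l,st,ce=cv2.connectedComponentsWithStats(d.astype(np.uint8)); print([(tuple(ce[i].round()),int(st[i,4])) for i in range(1,n) if st[i,4]>25])
E
```

```text
ft_force: [-2.3, 0.3, 4.2]
position: [0.5817, 0.1317, 0.0942]
ee_rot: [0.744, 0.668, -0.0, -0.0]
ft_force: [0.1, 0.1, 0.3]
grip_width: 0.351
grasp_force: 0.0
position: [0.5817, 0.1314, 0.2362]
ee_rot: [0.744, 0.668, 0.0, 0.0]
ft_force: [0.7, -0.5, 0.2]
position: [0.5213, 0.4232, 0.2323]
ee_rot: [0.741, 0.671, -0.001, -0.001]
ft_force: [0.7, 2.1, -0.5]
cup [0.597  0.1295] yaw -29.4 score 8.4
cup [0.6069 0.1254] yaw -5.9 score 34.4
cup [0.6092 0.0869] yaw -33.9 score 16.1
cup [0.5999 0.0572] yaw -5.2 score 40.8
cup [ 0.5691 -0.0589] yaw -33.1 score 7.9
cup [ 0.5875 -0.0652] yaw -5.6 score 37.7
cup [ 0.583  -0.1297] yaw -9.8 score 25.6
cup [ 0.5819 -0.1303] yaw -5.3 score 33.8
s5 30.423188405797102
s13 31.446376811594202
[((np.float64(131.0), np.float64(197.0)), 1060), ((np.float64(237.0), np.float64(178.0)), 53), ((np.float64(94.0), np.float64(176.0)), 54), ((np.float64(247.0), np.float64(181.0)), 37), ((np.float64(257.0), np.float64(211.0)), 2578), ((np.float64(367.0), np.float64(182.0)), 63), ((np.float64(246.0), np.float64(186.0)), 36), ((np.float64(379.0), np.float64(228.0)), 474),
[... 834 characters left out ...]
87), ((np.float64(228.0), np.float64(298.0)), 4178), ((np.float64(38.0), np.float64(299.0)), 175), ((np.float64(59.0), np.float64(309.0)), 30), ((np.float64(355.0), np.float64(337.0)), 902), ((np.float64(308.0), np.float64(332.0)), 77), ((np.float64(186.0), np.float64(354.0)), 83), ((np.float64(211.0), np.float64(365.0)), 1345), ((np.float64(243.0), np.float64(348.0)), 47), ((np.float64(155.0), np.float64(355.0)), 46), ((np.float64(160.0), np.float64(382.0)), 94), ((np.float64(169.0), np.float64(379.0)), 250), ((np.float64(156.0), np.float64(385.0)), 73), ((np.float64(194.0), np.float64(393.0)), 37), ((np.float64(228.0), np.float64(401.0)), 482), ((np.float64(183.0), np.float64(397.0)), 87)]
```

```bash
python3 -m crank '[[0.05,-0.08,-0.05,0],[0.05,-0.16,-0.05,0],[0.05,-0.25,-0.05,0],[0.05,-0.33,-0.05,0],[0.05,-0.42,-0.05,0]]' >/dev/null; python3 -m crank '[[0.08,-0.02,0,0],[0.15,-0.05,0,0],[0.2,-0.05,0,0],[0.2,-0.05,0,0],[0.2,-0.05,0,0]]' |sed -n 2,4p
python3 - <<'E'
from h import *
import h
s=snap('side','s18');t=snap('top','t18')
h.BR=BR+[0,0,.047];h.DK=DK+[0,0,.047]
for q in ((.609,.127,-.108),(.601,.059,-.108),(.589,-.062,-.108),(.5815,-.128,-.108)): cup(s,q,.01); cup(t,q,.01)
a=load('s5')['color'].astype(int);b=s['color'].astype(int)
print('tab/post region change',np.abs(a-b)[180:215,222:250].mean())
E
```

```text
position: [0.3484, 0.5347, 0.2541]
ee_rot: [0.744, 0.668, -0.0, 0.0]
ft_force: [-0.6, -0.2, 0.4]
cup [0.6078 0.1258] yaw -8.3 score 36.6
cup [0.6071 0.1247] yaw -4.7 score 35.0
cup [0.6019 0.0586] yaw -8.5 score 30.4
cup [0.5999 0.0574] yaw -5.4 score 39.6
cup [ 0.5897 -0.0647] yaw -10.2 score 25.5
cup [ 0.5876 -0.0653] yaw -5.5 score 37.2
cup [ 0.5828 -0.1316] yaw -7.5 score 31.1
cup [ 0.5818 -0.1302] yaw -5.6 score 33.4
tab/post region change 20.89251700680272
```

```bash
python3 -c "
from workcell import manip
print(manip.hand_in())"
```

```text
the job is handed in; nothing more can be done
None
```

The job is handed in with no verdict returned. The rail is wedged home in the stand, pressed with about 30 N. All four steel cups hang from its upper bar, and both fixed cameras agree on their positions to about 2 mm. I did not go near the molcajete, tortilla warmer, bowl, ladle or the coloured cups on purpose, but I did not check them individually at the end.

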